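# Close and latch the vial carrier

## Robot

A 6-joint arm with a two-finger parallel gripper is mounted at the origin on the work surface. World frame = base frame: x ahead of the robot, y to its left, z up, the work surface at z = 0. Lengths are in m, angles in rad, forces in N, time in s.
With the tool pointing down it reaches from about 0.325 to 0.85 m from the base axis. Payload 4.4 kg.
Tool frame: the origin (TCP) lies at the very end of the fingers, on their centre line; the grasp point (between the pads) lies 19 mm behind it (bot.grip_depth is the distance from the TCP to the grasp point, in m); x points along the fingers, z is the direction in which the jaws open and shut, and the axes are right-handed (so a half turn about x gives the same grasp; the last joint's range is limited). The gripper opens to 94 mm and grips with 3 to 60 N. Pads are 16 mm wide; open, the fingers measure 119 mm over their backs; the gripper's body (75 mm by 177 mm) begins 78 mm behind the grasp point.
Start: joints at [1.03, 0.207, 1.542, -0, 1.393, -0.15], TCP at [0.219, 0.532, 0.179] pointing down, gripper open.
Joint ranges: [-2.73, 2.73], [-0.86, 2.22], [0.23, 2.46], [-1.11, 4.25], [0.08, 2.63], [-2.82, 2.82]. Speed limits (rad/s): [2.79, 2.79, 3.14, 3.14, 3.14, 3.14].

## Interface

Orientations are given as a unit quaternion [x, y, z, w].
In Python, from workcell import bot gives the robot as it stands. The module is installed in compiled form; this text tells all that it offers.
- The arm moves only by the shell command python3 -m handwheel 'ROWS' [FORCE]. ROWS is JSON, a list of rows, each a list of 3 entries, a list of its own where there are three numbers: the shift along the tool's x, y, z in m, then the turn, a rotation vector about the tool's x, y, z in degrees, then the opening, from 0 (shut) to 1 (fully open). A call has 1 to 12 rows; each row shifts and turns the commanded pose from where the row before left it, along the tool's axes as they then stand; what a row does not reach is not made up. A row lasts 1/8 s, in which the tool goes at most 62.5 mm and 10.7 degrees, less where a joint would pass 70% of its speed; a pose out of reach is approached as far as the arm can. A call with a gripper value outside its range is refused whole. The fingers move at their own pace and stop on an object; FORCE is the grip in N (left out, the last holds). Time passes only in rows, so rows that do not move let the fingers close. It gives the time, the measured TCP pose, the force and the opening at its end, in the units of the state.
- bot.sense(): the state, without advancing time (a new reading comes with each control period).
- bot.capture(name): name is "side" or "top"; returns the picture (420x560x3 uint8, blue, green, red); there is no depth.
- bot.camera_params(name): a dict with "mtx" (3x3 intrinsics, pixels), "rvec" (rotation vector, rad) and "tvec" (3), from world to camera coordinates, as OpenCV has them. Camera axes: x right, y down, z forward; pixel columns grow to the right and rows downward; lengths in m; the calibration is good to about 2 mm. A picture is of the moment at which its call begins. camera_params takes no time and is no camera call.
- bot.hand_in(): hands the job in, once; it reports no verdict.
The state is a dict: "time_s": time; "q": joint angles; "qd": joint speeds; "joint_efforts": joint torques, N m; "eef_pos": TCP position; "tool_rot": TCP orientation; "contact_force": force on the tool from outside, world axes, zero at the start; "moment": the same for the moment, N m; "width": finger opening in m.
Only numpy, scipy, OpenCV 4.12 (cv2) and the standard library are available. Lean on these libraries where they do the work, as an engineer would, in place of code of your own. Each camera call takes 0.05 s, during which the arm holds its last target.

## Task

Close the insulated vial carrier for transport: swing its blue lid down onto the seal, hook the bar of the steel bail into the groove of the keeper on the lid's front, let the bail go, then press the yellow lever all the way down past its dead centre so that the latch pulls the lid tight and stays shut by itself. Do not disturb the carton, the logger or the cold pack standing around it.

Things in the scene. Friction and masses are not known exactly. Their poses are not given: they have to be found in the camera images.
- carrier: (All sizes in mm.) White box 200 deep (its x) x 280 wide (its y) x 160 high without lid, 22 walls, heavy: it does not slide. Origin: centre of its underside on the table; z up; its -x points out of the front face (100 from the origin), which carries the latch. 'Out' below means along this -x, square to the front face. The whole latch moves in the upright plane y = 0.
- lid (a joint): Blue lid, a 200 x 280 x 25 plate hinged along the carrier's back rim (x = +100, z = 160). 0 = pulled tight on the rim, grows as it opens (rad). It starts open at 0.3 to 0.6. The stiff hinge holds it wherever it is left (1 to 2 N down or 4 to 6 N up at the front edge moves it). At about 0.042 it meets the springy rubber seal and stands there, front edge 8 proud; forcing it the rest of the way takes 30 to 70 N and it springs back, so only the latch can keep it tight.
- lid_push (a point): Point on the lid's top face, 40 behind the front edge, in the middle of its width: a place to push it down. Axes turn with the lid (parallel to the carrier's at joint 0).
- keeper (a point): Where the centre of the bail's bar belongs: in the middle of the groove of the steel keeper on the lid's front edge, turning with the lid (axes parallel to the carrier's at joint 0). The groove is open upward, 14 wide between the lid's front face and an outer lip, 44 long, and 8 deep; the lip is 6 thick, its top flush with the lid's top, 4.5 above this point (bar radius 3.5). This point lies 7 out from the lid's face. Pulled, the bar rests against the lip, 3.5 out from here.
- lever (a joint): Yellow lever, pivoted on the front face. 0 = fully open (handle points up, leaning 14 degrees out); grows as the handle swings out and down; 1.85 = shut, at its stop, handle 30 degrees below level. Friction holds it where left (1 N at the end moves it). With the bail hooked the bar rests in the keeper at about 0.6; from there pressing takes at most about 7 to 12 N at the handle near 1.0, fades, goes through dead centre near 1.64 and then snaps on to the stop.
- lever_pivot (a point): The lever's pivot axis, 22 out from the front face, 101 above the table. The crank that carries the bail's pin is 28 long and points 78 + lever angle (in degrees) from straight up, outward.
- lever_tip (a point): Point on the handle's upper (pressed) face, 70 from the pivot along the handle's middle line and 3 off it. The handle is a paddle 32 wide, 6 thick, ending in a 12 thick roll centred 84 from the pivot. The middle line of the handle leans (14 degrees + lever angle) out from straight up; pressing moves it in a circle about the pivot. When hooked, the bail's red tab stands above the lid's front edge, so come to the handle from above or leaning out, not in over the lid.
- bail (a joint): Steel bail swinging on the lever's pin; relative to the lever. Its lean out from straight up is lever + bail (rad): 0 = upright, positive = leaning out. It starts leaning out 0.4 to 0.8 in all. Light friction holds it; with the latch friction, moving the pinched bail about takes some 2 to 6 N, whereas a bar that has come down on the keeper meets the seal and resists 30 N or more.
- bail_pin (a point): The pin on the lever about which the bail swings.
- bail_bar (a point): Middle of the bail's cross bar (7 thick, 68 long, parallel to the carrier's y), 108 from the pin along the bail's +z. Two 7 thick side arms 68 apart run from its ends to the pin and straddle keeper and handle.
- bail_grip (a point): Where to pinch: on the red tab, 32 beyond the bar along the bail's +z. The tab is 26 wide (along carrier y), 9 thick (bail x), and reaches 48 beyond the bar. The pads go against its two 26-apart side faces, the tool coming down along the bail's -z or up to about 45 degrees off; the fingertips must stay beyond the bar.
- carton: Bystander: white carton of green-capped vials, 85 x 130 x 66, loose. Origin: centre of the underside.
- logger: Bystander: yellow data logger, 68 x 110 x 22, loose. Origin: centre of the underside.
- coldpack: Bystander: blue cold pack, 90 x 160 x 34, loose. Origin: centre of the underside.

How it is judged:
On the way, in this order (a step that is already met when the one before it is completed fails the run):
1. the lid is swung down onto its seal (lid below 0.06 rad) (value of joint lid below 0.06 rad), for 0.2 s.
2. the bail's bar lies in the keeper's groove and the fingers have let the bail go, the lever not yet pressed down (below 1.2 rad) (x of bail_bar in the frame of keeper between -0.007 and 0.007 m and z of bail_bar in the frame of keeper between -0.004 and 0.005 m and value of joint lever below 1.2 rad and contact force between the fingers and bail below 0.3 N), for 0.2 s.
At the end, for the whole second after the job is handed in: The lid is pulled tight (below 0.012 rad, about 2 mm at its front edge), the lever is at rest in its over-centre shut position (above 1.75 rad), and the bail's bar lies in the keeper's groove (within 7 mm across and less than 5 mm above its seat) (value of joint lid below 0.012 rad and value of joint lever above 1.75 rad and x of bail_bar in the frame of keeper between -0.007 and 0.007 m and z of bail_bar in the frame of keeper between -0.004 and 0.005 m and velocity of joint lever between -0.05 and 0.05 rad/s); the robot touches nothing.
It fails at once if the carton, the logger or the cold pack is moved by more than 15 mm (distance of any of carton, logger, coldpack from where it was at the start of the episode above 0.015 m).
It also fails if it takes over 64 s, if anything falls off the work surface, if the arm or the gripper's body presses on something with over 40 N, if the wrist force passes 120 N, or if a joint passes its speed limit or range.

## Working session

There is one attempt and no reset: what is moved stays moved. The work goes in short steps, Python scripts to look and compute and a shell command to move; the robot and the scene stay as the last step left them, time stands still between calls to the robot, and variables do not carry over. Pictures are saved under pics/ and viewed, and the job is handed in when it is done.

```bash
mkdir -p pics
python3 - <<'E'
from workcell import bot
import cv2
s=bot.sense();print({k:(s[k]) for k in s})
for n in("side","top"):
    cv2.imwrite(f"pics/{n}0.png",bot.capture(n)); print(n,bot.camera_params(n))
E
```

```text
{'time_s': 0.0, 'q': array([ 1.02952109e+00,  2.07396744e-01,  1.54291999e+00, -7.07930597e-06,
        1.39350363e+00, -1.50510716e-01]), 'qd': array([-4.79551528e-04, -8.43752150e-05, -5.74948300e-04,  7.86605654e-04,
       -5.11592424e-04, -6.08855686e-04]), 'joint_efforts': array([ 2.25274212e-03, -3.70872724e+01, -2.81421679e+01,  7.00094551e-02,
        3.58204753e-02, -1.63386130e-04]), 'eef_pos': array([0.2185888 , 0.53090818, 0.1781202 ]), 'tool_rot': array([-0.39375347,  0.58826863,  0.39307877,  0.58684521]), 'contact_force': array([ 0.15528693,  0.55649873, -1.21990945]), 'moment': array([-0.00934653, -0.04299344,  0.03189375]), 'width': 0.09391721956022266}
side {'mtx': array([[429.61888522,   0.        , 279.84940656],
       [  0.        , 429.61888522, 211.69171338],
       [  0.        ,   0.        ,   1.        ]]), 'rvec': array([ 2.2414738 , -0.227184  ,  0.13063023]), 'tvec': array([-0.51848151,  0.22794097,  1.1668182 ])}
top {'mtx': array([[510.8339438 ,   0.        , 276.80721493],
       [  0.        , 510.8339438 , 209.90074577],
       [  0.        ,   0.        ,   1.        ]]), 'rvec': array([ 2.13194952, -2.19107733,  0.1484311 ]), 'tvec': array([0.0590311 , 0.56283298, 1.7304202 ])}
```

View pics/side0.png

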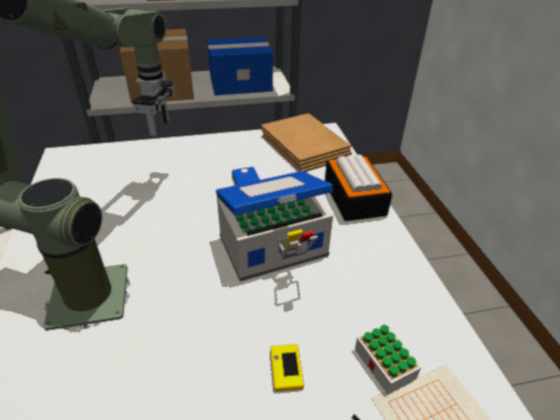

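View pics/top0.png

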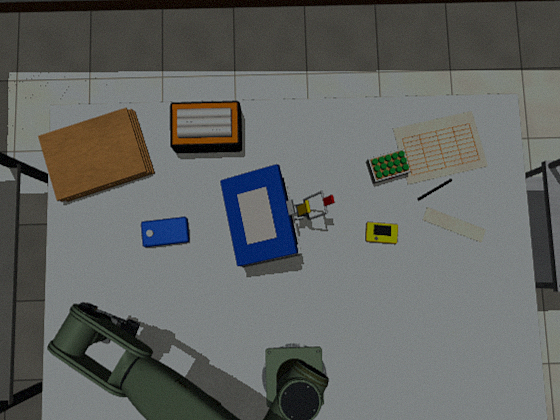

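The side view shows the carrier at about (275,230) with its latch at about (300,240). In the top view the lid is at about (260,215), with the latch on its right at about (315,205) and the red tab at (329,200). I'll enlarge both.

```bash
cat > h.py <<'E'
from workcell import bot
import cv2,numpy as np
from scipy.spatial.transform import Rotation as R
P={n:bot.camera_params(n) for n in("side","top")}
for p in P.values(): p["R"]=cv2.Rodrigues(p["rvec"])[0]; p["C"]=-p["R"].T@p["tvec"]
def proj(n,X):
    p=P[n]; return cv2.projectPoints(np.array(X,float).reshape(-1,1,3),p["rvec"],p["tvec"],p["mtx"],None)[0].reshape(-1,2)
def ray(n,uv):
    p=P[n]; d=p["R"].T@np.linalg.solve(p["mtx"],[uv[0],uv[1],1]); return p["C"],d/np.linalg.norm(d)
def onz(n,uv,z):
    c,d=ray(n,uv); return c+d*(z-c[2])/d[2]
def tri(uvs,uvt):
    pm=[p["mtx"]@np.c_[p["R"],p["tvec"]] for p in (P["side"],P["top"])]
    X=cv2.triangulatePoints(pm[0],pm[1],np.array(uvs,float).reshape(2,1),np.array(uvt,float).reshape(2,1))[:,0]; X=X[:3]/X[3]
    return X,proj("side",X)-uvs,proj("top",X)-uvt
def crop(img,x,y,w,h,k,f):
    cv2.imwrite(f,cv2.resize(img[y:y+h,x:x+w],None,fx=k,fy=k,interpolation=cv2.INTER_CUBIC))
E
python3 - <<'E'
from h import *
s=cv2.imread("pics/side0.png");t=cv2.imread("pics/top0.png")
crop(s,205,160,140,120,5,"pics/s0c.png");crop(t,210,155,140,120,5,"pics/t0c.png")
for n in P: print(n,P[n]["C"])
E
```

```text
side [ 0.33360913 -0.85299088  0.91834437]
top [0.34305226 0.06666534 1.78675421]
```

View pics/s0c.png

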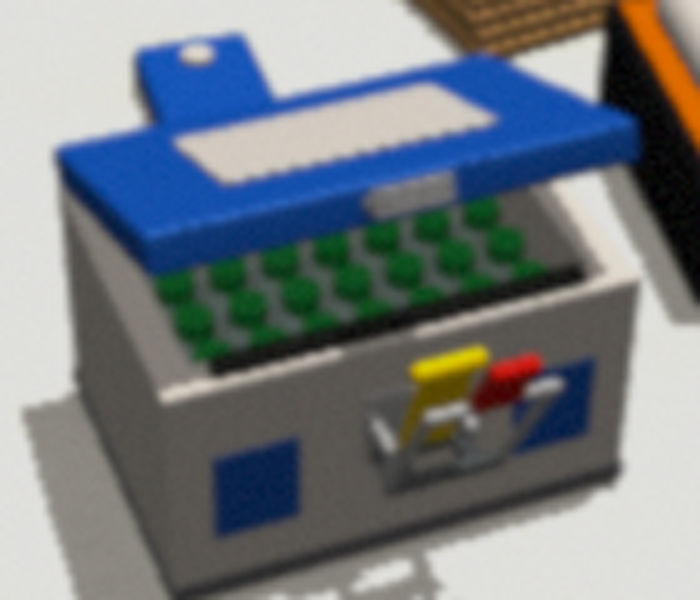

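View pics/t0c.png

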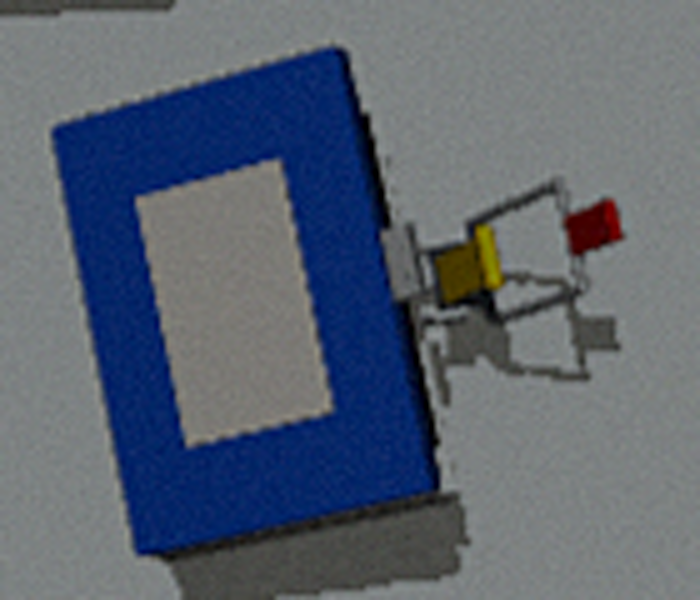

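```bash
cat > fit.py <<'E'
from h import *
from scipy.optimize import least_squares
s=lambda u,v:(205+(u+.5)/5-.5,160+(v+.5)/5-.5)
t=lambda u,v:(210+(u+.5)/5-.5,155+(v+.5)/5-.5)
def W(q,X):
    c,sn=np.cos(q[2]),np.sin(q[2]); return np.array([q[0]+c*X[0]-sn*X[1],q[1]+sn*X[0]+c*X[1],X[2]])
def lidp(a,x,z): # point at joint0 coords (x,z) -> rotated open by a about (.1,.16)
    dx,dz=x-.1,z-.16; return .1+dx*np.cos(a)+dz*np.sin(a), .16-dx*np.sin(a)+dz*np.cos(a)
if __name__=="__main__":
    # front faces -y world => carrier -x = world ~ -y ; carrier x ~ +y => yaw~90 ; carrier +y ~ -x world
    obs=[("side",s(178,597),(-.1,.14,0)),("side",s(617,475),(-.1,-.14,0)),("side",s(165,395),(-.1,.14,.16)),("side",s(637,283),(-.1,-.14,.16)),("side",s(80,382),(.1,.14,0))]
    lid=[("top",t(55,128),(.1,-.14,.185)),("top",t(138,553),(.1,.14,.185)),("top",t(342,48),(-.1,-.14,.185)),("top",t(437,490),(-.1,.14,.185)),
     ("side",s(60,153),(.1,.14,.185)),("side",s(152,236),(-.1,.14,.185)),("side",s(637,122),(-.1,-.14,.185)),("side",s(485,57),(.1,-.14,.185)),("side",s(152,270),(-.1,.14,.16))]
    def f(q):
        r=[]
        for n,uv,X in obs: r+=list(proj(n,W(q,X))[0]-uv)
        for n,uv,X in lid:
            x,z=lidp(q[3],X[0],X[2]); r+=list(proj(n,W(q,(x,X[1],z)))[0]-uv)
        return r
    q=None
    for y0 in (1.57,-1.57):
        o=least_squares(f,[.55,.05,y0,.4],loss="soft_l1")
        print(o.x,o.cost); print(np.round(np.reshape(o.fun,(-1,2)),1).tolist())
E
python3 fit.py
```

```text
[0.52918328 0.09331633 1.7472718  0.35840965] 13.4287422678507
[[-0.1, 2.7], [0.4, 1.7], [-0.1, 1.4], [1.4, -0.8], [-0.1, 1.2], [-1.0, -0.7], [-0.6, 0.9], [-0.6, -1.0], [-0.6, 0.4], [-1.4, -1.7], [-1.9, 0.0], [1.0, -0.2], [1.2, -1.3], [-0.3, 2.6]]
[0.52918329 0.09331632 1.74727175 0.35840966] 13.428742267836999
[[-0.1, 2.7], [0.4, 1.7], [-0.1, 1.4], [1.4, -0.8], [-0.1, 1.2], [-1.0, -0.7], [-0.6, 0.9], [-0.6, -1.0], [-0.6, 0.4], [-1.4, -1.7], [-1.9, 0.0], [1.0, -0.2], [1.2, -1.3], [-0.3, 2.6]]
```

Run:
```python
from fit import *
q=[.52918,.09332,1.74727,.3584]
S=cv2.imread("pics/side0.png");T=cv2.imread("pics/top0.png")
def ov(img,n,x,y,w,h,k,f):
    im=cv2.resize(img[y:y+h,x:x+w],None,fx=k,fy=k,interpolation=cv2.INTER_CUBIC)
    def m(X,c):
        u=proj(n,W(q,X))[0]; u=((u+.5-[x,y])*k-.5).astype(int); cv2.drawMarker(im,tuple(int(a) for a in u),c,cv2.MARKER_CROSS,12,1)
    for a in(-.1,.1):
        for b in(-.14,.14):
            m((a,b,0),(0,0,255));m((a,b,.16),(0,255,255))
            for z in(.16,.185):
                X=lidp(q[3],a,z);m((X[0],b,X[1]),(0,255,0))
    m((-.122,0,.101),(255,0,255))
    X=lidp(q[3],-.107,.1805); m((X[0],0,X[1]),(255,255,0))
    cv2.imwrite(f,im)
ov(S,"side",205,160,135,130,5,"pics/s0o.png");ov(T,"top",210,155,140,120,5,"pics/t0o.png")
```

```text
(no output)
```

View pics/s0o.png

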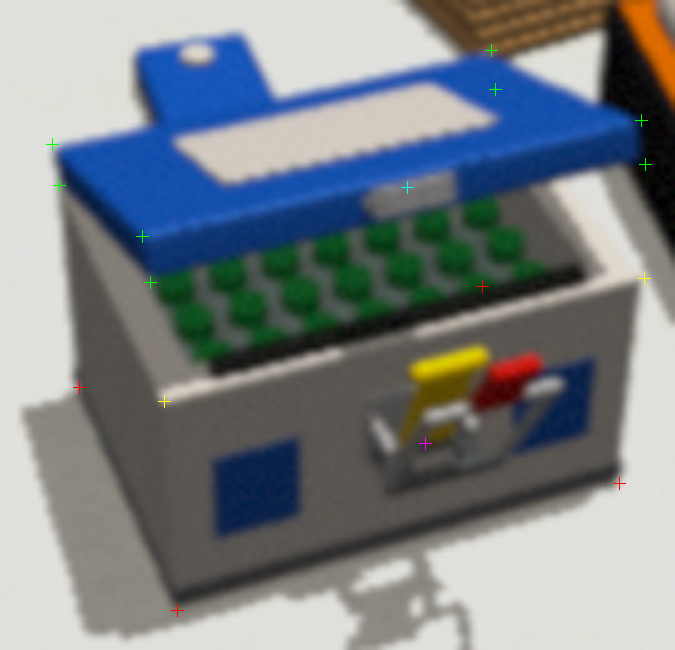

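View pics/t0o.png

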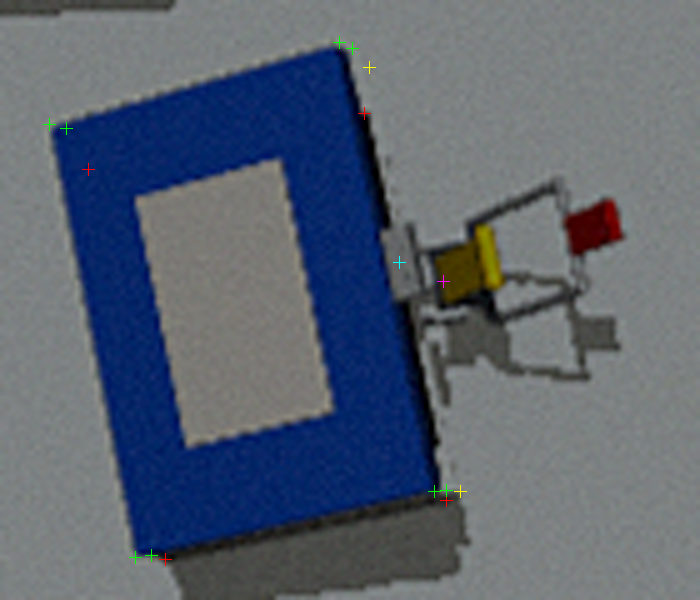

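```bash
cat > m.py <<'E'
from fit import *
q=np.array([.52918,.09332,1.74727])
ex=np.array([np.cos(q[2]),np.sin(q[2]),0]);ey=np.array([-ex[1],ex[0],0]);O=np.array([q[0],q[1],0])
def toC(X): d=np.asarray(X)-O; return np.array([d@ex,d@ey,d[2]])
def onplane(n,uv,y=0):
    c,d=ray(n,uv); k=(y-(c-O)@ey)/(d@ey); return toC(c+d*k)
def mask(img,col):
    h=cv2.cvtColor(img,cv2.COLOR_BGR2HSV)
    if col=="red": m=cv2.inRange(h,(0,150,70),(6,255,255))|cv2.inRange(h,(174,150,70),(180,255,255))
    if col=="yel": m=cv2.inRange(h,(22,150,70),(35,255,255))
    return m
def cent(img,col,win):
    m=mask(img,col); z=np.zeros_like(m); x,y,w,h_=win; z[y:y+h_,x:x+w]=m[y:y+h_,x:x+w]
    n,l,st,ce=cv2.connectedComponentsWithStats(z); 
    return [(st[i].tolist(),ce[i].round(2).tolist()) for i in range(1,n) if st[i,4]>5]
def tool():
    s=bot.sense(); Rm=R.from_quat(s["tool_rot"]).as_matrix()
    print("t",round(s["time_s"],2),"tcpC",toC(s["eef_pos"]).round(4),"tcpW",s["eef_pos"].round(4),"F(C)",[round(float(v),1) for v in (s["contact_force"]@ex,s["contact_force"]@ey,s["contact_force"][2])],"w",round(s["width"],4),"q",s["q"].round(2))
    print(" tool axes in C (cols x,y,z):",np.array([[ex@Rm[:,i],ey@Rm[:,i],Rm[2,i]] for i in range(3)]).round(3).tolist())
    return s,Rm
def togo(target): # carrier-frame TCP target -> shift in tool axes
    s=bot.sense();Rm=R.from_quat(s["tool_rot"]).as_matrix()
    Xw=O+ex*target[0]+ey*target[1]+np.array([0,0,target[2]]); print("shift tool",(Rm.T@(Xw-s["eef_pos"])).round(4))
E
python3 - <<'E'
from m import *
S=cv2.imread("pics/side0.png");T=cv2.imread("pics/top0.png")
r1=cent(S,"red",(270,200,60,70));r2=cent(T,"red",(290,180,60,60));print(r1,r2)
print("yel",cent(S,"yel",(270,200,60,70)),cent(T,"yel",(290,180,60,60)))
X,a,b=tri(r1[0][1],r2[0][1]);print("tab C",toC(X),a,b)
tool(); x,z=lidp(.358,-.06,.185);print("lidpush",x,z); togo((x,0,z+.06))
# desired: tool x = -z, tool z = +-ey
for sg in(1,-1):
    D=np.c_[[0,0,-1],np.cross(sg*ey,[0,0,-1]),sg*ey]; print(sg,R.from_matrix(R.from_quat(bot.sense()["tool_rot"]).as_matrix().T@D).as_rotvec(degrees=True))
E
```

```text
[([299, 231, 14, 11, 82], [305.71, 235.46])] [([331, 195, 3, 8, 18], [332.0, 198.5])]
yel [([286, 229, 17, 19, 135], [293.3, 235.31]), ([291, 245, 5, 3, 10], [292.8, 246.0])] [([305, 200, 6, 13, 45], [307.29, 205.87]), ([299, 204, 7, 11, 35], [301.63, 209.14])]
tab C [-0.22071749  0.00078598  0.23292816] [[ 1.7257055  -0.25595857]] [[-0.12235176  0.94533694]]
t 0.1 tcpC [0.4854 0.2289 0.1782] tcpW [0.2186 0.531  0.1782] F(C) [0.3, -0.8, 0.1] w 0.0944 q [ 1.03  0.21  1.54 -0.    1.39 -0.15]
 tool axes in C (cols x,y,z): [[-0.002, 0.001, -1.0], [0.537, 0.843, 0.0], [0.843, -0.537, -0.002]]
lidpush -0.041095876572897906 0.2394792653094224
shift tool [-0.1207 -0.4759 -0.3213]
1 [-1.22502489e+02 -5.12267436e-02 -1.33018896e-01]
-1 [ 5.74974406e+01 -1.13807028e-01  4.38280848e-02]
```

```bash
python3 -m handwheel '[[[-0.05,0,0],[9.58,0,0],0],[[-0.05,0,0],[9.58,0,0],0],[[-0.04,0,0],[9.58,0,0],0],[[0,0,0],[9.58,0,0],0],[[0,0,0],[9.58,0,0],0],[[0,0,0],[9.58,0,0],0],[[0,0,0],[0,0,0],0],[[0,0,0],[0,0,0],0]]'
python3 - <<'E'
from m import *
tool();togo((-.041,0,.29))
E
```

```text
time_s: 1.1
eef_pos: [0.2189, 0.5315, 0.3189]
tool_rot: [-0.063, 0.704, 0.063, 0.704]
contact_force: [0.2, -0.7, -0.4]
width: 0.0174
t 1.1 tcpC [0.4858 0.2285 0.3189] tcpW [0.2189 0.5315 0.3189] F(C) [-0.7, -0.0, -0.4] w 0.0174 q [1.03 0.14 1.34 0.   1.67 0.85]
 tool axes in C (cols x,y,z): [[-0.001, 0.001, -1.0], [1.0, 0.003, -0.001], [0.003, -1.0, -0.001]]
shift tool [ 0.029  -0.5274  0.2271]
```

```bash
python3 -m handwheel '[[[0,-0.04,0.018],[0,0,0],0],[[0,-0.046,0.02],[0,0,0],0],[[0,-0.046,0.02],[0,0,0],0],[[0,-0.046,0.02],[0,0,0],0],[[0,-0.046,0.02],[0,0,0],0],[[0,-0.046,0.02],[0,0,0],0],[[0,-0.046,0.02],[0,0,0],0],[[0,-0.046,0.02],[0,0,0],0],[[0,-0.046,0.02],[0,0,0],0],[[0,-0.046,0.02],[0,0,0],0],[[0,-0.046,0.02],[0,0,0],0],[[0,-0.025,0.009],[0,0,0],0]]'
python3 - <<'E'
from m import *
tool();togo((-.041,0,.25))
E
```

```text
time_s: 2.6
eef_pos: [0.5358, 0.0525, 0.3188]
tool_rot: [-0.062, 0.705, 0.062, 0.704]
contact_force: [0.4, 0.2, 0.1]
width: 0.0006
t 2.6 tcpC [-0.0414  0.0007  0.3188] tcpW [0.5358 0.0525 0.3188] F(C) [0.2, -0.5, 0.1] w 0.0006 q [-0.06  0.06  1.43 -0.    1.66 -0.24]
 tool axes in C (cols x,y,z): [[-0.0, 0.001, -1.0], [1.0, -0.0, -0.0], [-0.0, -1.0, -0.001]]
shift tool [0.0688 0.0004 0.0007]
```

```bash
python3 -m handwheel '[[[0.03,0,0],[0,0,0],0],[[0.03,0,0],[0,0,0],0],[[0.01,-0.002,0],[0,0,0],0],[[0.008,-0.003,0],[0,0,0],0],[[0.008,-0.003,0],[0,0,0],0],[[0.008,-0.003,0],[0,0,0],0],[[0.008,-0.003,0],[0,0,0],0],[[0.008,-0.002,0],[0,0,0],0],[[0.006,-0.001,0],[0,0,0],0],[[0,0,0],[0,0,0],0]]'
python3 - <<'E'
from m import *
tool()
E
```

```text
time_s: 3.85
eef_pos: [0.5373, 0.0381, 0.2024]
tool_rot: [-0.062, 0.705, 0.063, 0.704]
contact_force: [-1.0, 1.0, -0.5]
width: 0.0002
t 3.85 tcpC [-0.0558  0.0017  0.2024] tcpW [0.5373 0.0381 0.2024] F(C) [1.2, 0.8, -0.5] w 0.0002 q [-0.09  0.11  1.6   0.    1.43 -0.27]
 tool axes in C (cols x,y,z): [[0.001, 0.001, -1.0], [1.0, 0.0, 0.001], [0.0, -1.0, -0.001]]
```

```bash
python3 -m handwheel '[[[0.004,0,0],[0,0,0],0],[[0.003,0,0],[0,0,0],0],[[0.002,0,0],[0,0,0],0],[[0,0,0],[0,0,0],0]]';python3 -m handwheel '[[[0.001,0,0],[0,0,0],0],[[0,0,0],[0,0,0],0]]'
```

```text
time_s: 4.35
eef_pos: [0.5377, 0.0381, 0.1941]
tool_rot: [-0.062, 0.704, 0.063, 0.704]
contact_force: [0.1, -0.6, 1.1]
width: 0.0005
time_s: 4.6
eef_pos: [0.5378, 0.038, 0.1933]
tool_rot: [-0.062, 0.704, 0.062, 0.704]
contact_force: [0.2, -0.2, 0.6]
width: 0.0009
```

```bash
python3 -m handwheel '[[[0.001,0,0],[0,0,0],0],[[0,0,0],[0,0,0],0]]';python3 -m handwheel '[[[0.001,0,0],[0,0,0],0],[[0,0,0],[0,0,0],0]]';python3 -m handwheel '[[[0.001,0,0],[0,0,0],0],[[0,0,0],[0,0,0],0]]'
python3 - <<'E'
from m import *
S=bot.capture("side");T=bot.capture("top");cv2.imwrite("pics/s1.png",S);cv2.imwrite("pics/t1.png",T)
crop(S,205,160,140,120,5,"pics/s1c.png")
E
```

```text
time_s: 4.85
eef_pos: [0.5379, 0.038, 0.1922]
tool_rot: [-0.062, 0.704, 0.062, 0.704]
contact_force: [-0.3, -0.6, 0.3]
width: 0.0002
time_s: 5.1
eef_pos: [0.5378, 0.038, 0.1912]
tool_rot: [-0.062, 0.704, 0.062, 0.704]
contact_force: [0.1, -0.4, 1.1]
width: 0.0006
time_s: 5.35
eef_pos: [0.5378, 0.038, 0.1901]
tool_rot: [-0.062, 0.704, 0.062, 0.704]
contact_force: [0.5, -0.6, 1.5]
width: 0.0007
```

View pics/s1c.png

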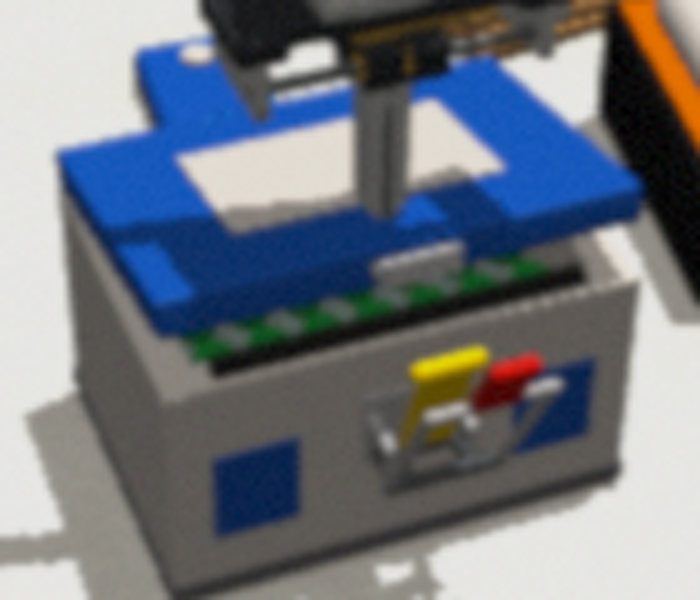

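Run:
```python
from m import *
s=bot.sense()
for n,o in(("side",(205,160)),("top",(210,155))):
    p=proj(n,s["eef_pos"])[0]; print(n,p,(p-o)*5)
crop(cv2.imread("pics/t1.png"),210,155,140,120,5,"pics/t1c.png")
for a in(.05,.1,.15,.2):
    for z in (.16,.185):
        x,zz=lidp(a,-.1,z); print(a,z,[((proj("side",W(q,(x,y,zz)))[0]-(205,160))*5).round().tolist() for y in(.14,-.14)])
```

```text
side [280.7900187 209.0229369] [378.9500935  245.11468452]
top [279.26332166 212.00951356] [346.3166083  285.04756778]
0.05 0.16 [[161.0, 385.0], [644.0, 263.0]]
0.05 0.185 [[158.0, 347.0], [647.0, 226.0]]
0.1 0.16 [[160.0, 370.0], [645.0, 248.0]]
0.1 0.185 [[156.0, 330.0], [647.0, 210.0]]
0.15 0.16 [[158.0, 354.0], [645.0, 233.0]]
0.15 0.185 [[154.0, 313.0], [647.0, 193.0]]
0.2 0.16 [[156.0, 337.0], [646.0, 217.0]]
0.2 0.185 [[151.0, 294.0], [646.0, 176.0]]
```

View pics/t1c.png

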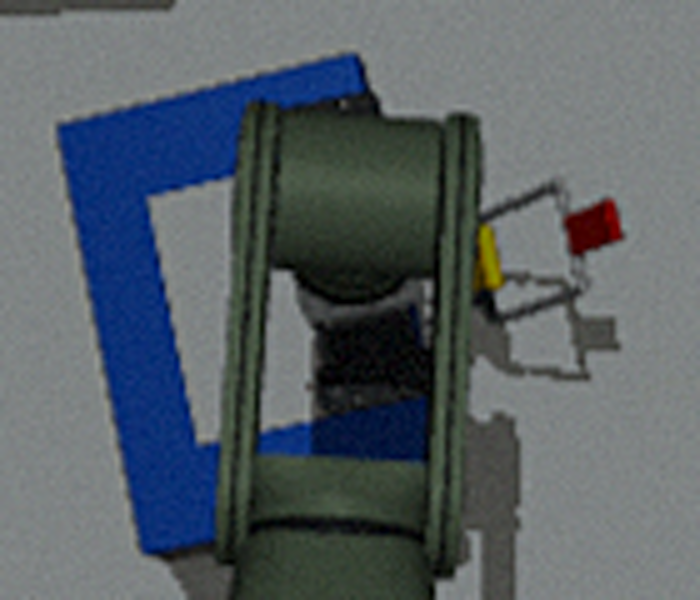

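Run:
```python
from m import *
print(proj("side",[0.2186,.531,.178]))
S0=cv2.imread("pics/side0.png");crop(S0,115,60,80,90,6,"pics/s0g.png")
S=bot.capture("side");cv2.imwrite("pics/s2.png",S);crop(S,205,160,140,120,5,"pics/s2c.png");tool()
```

```text
[[161.40377376 135.85410881]]
t 5.5 tcpC [-0.0559  0.0012  0.1902] tcpW [0.5378 0.0381 0.1902] F(C) [-0.4, 0.1, 0.5] w 0.0004 q [-0.09  0.12  1.62  0.    1.4  -0.27]
 tool axes in C (cols x,y,z): [[0.0, 0.0, -1.0], [1.0, 0.0, 0.0], [0.0, -1.0, -0.0]]
```

View pics/s2c.png

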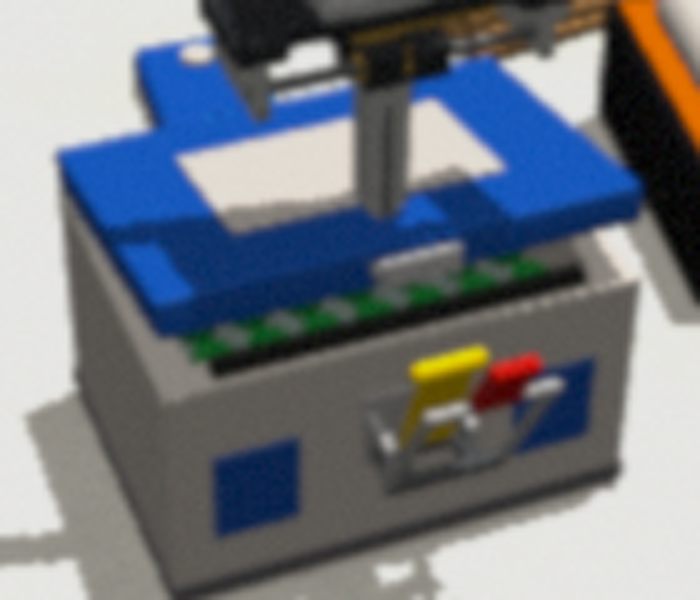

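View pics/s0g.png

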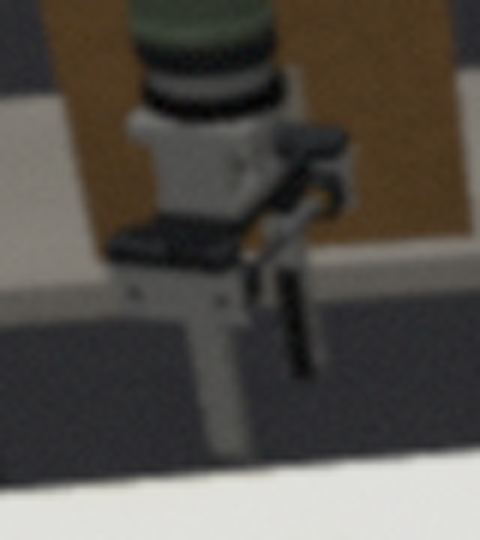

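The lid is at about 0.19 rad, with its front-left corner at (155,300) in the crop. It's still off the seal, and the fingertip appears about 5 px higher than the reported TCP projects to. I'll keep pushing and watch the force.

```bash
python3 -m handwheel '[[[0.004,0,0],[0,0,0],0],[[0.004,0,0],[0,0,0],0],[[0.002,0,0],[0,0,0],0],[[0,0,0],[0,0,0],0]]';python3 -m handwheel '[[[0.003,0,0],[0,0,0],0],[[0,0,0],[0,0,0],0]]'
python3 - <<'E'
from m import *
print(bot.grip_depth)
tool();S=bot.capture("side");cv2.imwrite("pics/s3.png",S);crop(S,205,160,140,120,5,"pics/s3c.png")
E
```

```text
time_s: 6.0
eef_pos: [0.5374, 0.0382, 0.1797]
tool_rot: [-0.062, 0.705, 0.063, 0.704]
contact_force: [0.6, 0.1, 0.1]
width: 0.0006
time_s: 6.25
eef_pos: [0.5377, 0.0381, 0.1769]
tool_rot: [-0.062, 0.704, 0.063, 0.704]
contact_force: [-0.4, 0.1, -0.2]
width: 0.0006
0.0188
t 6.25 tcpC [-0.0558  0.0014  0.1769] tcpW [0.5377 0.0381 0.1769] F(C) [0.1, 0.4, -0.2] w 0.0006 q [-0.09  0.13  1.63  0.    1.38 -0.27]
 tool axes in C (cols x,y,z): [[0.0, 0.0, -1.0], [1.0, 0.0, 0.0], [0.0, -1.0, -0.0]]
```

View pics/s3c.png

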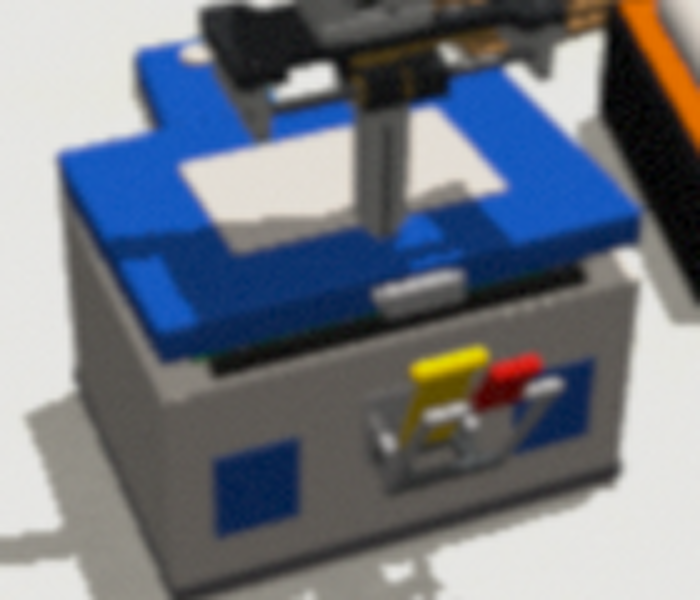

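The lid is now at about 0.12 rad, with its bottom-left corner at (165,358). Continuing until it meets the seal.

```bash
for i in 1; do python3 -m handwheel '[[[0.003,0,0],[0,0,0],0],[[0.003,0,0],[0,0,0],0],[[0,0,0],[0,0,0],0]]';python3 -m handwheel '[[[0.002,0,0],[0,0,0],0],[[0,0,0],[0,0,0],0]]';python3 -m handwheel '[[[0.002,0,0],[0,0,0],0],[[0,0,0],[0,0,0],0]]'; done
python3 - <<'E'
from m import *
S=bot.capture("side");cv2.imwrite("pics/s4.png",S);crop(S,205,160,140,120,5,"pics/s4c.png")
E
```

```text
time_s: 6.68
eef_pos: [0.5376, 0.0381, 0.1709]
tool_rot: [-0.062, 0.705, 0.063, 0.704]
contact_force: [0.3, 0.4, -0.4]
width: 0.0003
time_s: 6.92
eef_pos: [0.5377, 0.0381, 0.169]
tool_rot: [-0.062, 0.704, 0.062, 0.704]
contact_force: [0.0, 0.3, 0.2]
width: 0.0006
time_s: 7.18
eef_pos: [0.5378, 0.0381, 0.1671]
tool_rot: [-0.062, 0.704, 0.062, 0.704]
contact_force: [0.4, -0.2, -0.5]
width: 0.0002
```

View pics/s4c.png

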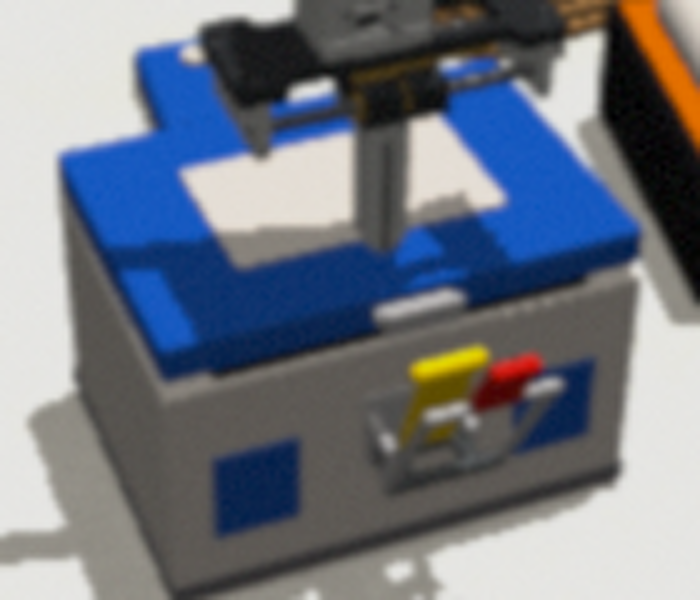

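The gap is down to about 3 px (lid bottom-left at 380, rim at 397).

```bash
python3 -m handwheel '[[[0.002,0,0],[0,0,0],0],[[0,0,0],[0,0,0],0],[[0,0,0],[0,0,0],0]]';python3 -m handwheel '[[[0.001,0,0],[0,0,0],0],[[0,0,0],[0,0,0],0],[[0,0,0],[0,0,0],0]]';python3 -m handwheel '[[[0.001,0,0],[0,0,0],0],[[0,0,0],[0,0,0],0],[[0,0,0],[0,0,0],0]]'
```

```text
time_s: 7.6
eef_pos: [0.5379, 0.038, 0.1661]
tool_rot: [-0.063, 0.704, 0.062, 0.704]
contact_force: [-2.6, -0.8, 5.6]
width: 0.0001
time_s: 7.98
eef_pos: [0.538, 0.038, 0.166]
tool_rot: [-0.063, 0.704, 0.062, 0.705]
contact_force: [-2.9, 0.4, 8.6]
width: 0.0004
time_s: 8.35
eef_pos: [0.538, 0.038, 0.166]
tool_rot: [-0.063, 0.704, 0.062, 0.705]
contact_force: [-6.1, -0.5, 12.4]
width: 0.0007
```

The lid is on its seal, with the force rising to 12 N. The TCP read 0.166 there against an expected height of about 0.192, so the true fingertips sit about 25 mm higher than reported, and the picture shows the same offset. I'll retreat and look.

```bash
python3 -m handwheel '[[[-0.02,0,0],[0,0,0],0],[[-0.05,0,0],[0,0,0],0.6],[[-0.05,0,0],[0,0,0],0.6],[[-0.02,0.05,0],[0,0,0],0.6],[[0,0.05,0],[0,0,0],0.6],[[0,0.06,0],[0,0,0],0.6],[[0,0.06,0],[0,0,0],0.6],[[0,0,0],[0,0,0],0.6],[[0,0,0],[0,0,0],0.6]]'
python3 - <<'E'
from m import *
S=bot.capture("side");T=bot.capture("top");cv2.imwrite("pics/s5.png",S);cv2.imwrite("pics/t5.png",T)
crop(S,205,160,140,120,5,"pics/s5c.png");crop(T,210,135,150,120,5,"pics/t5c.png");tool()
E
```

```text
time_s: 9.48
eef_pos: [0.499, 0.2544, 0.3027]
tool_rot: [-0.063, 0.705, 0.062, 0.704]
contact_force: [-0.3, 0.2, -0.6]
width: 0.0568
t 9.57 tcpC [0.1628 0.0012 0.303 ] tcpW [0.4995 0.2534 0.303 ] F(C) [0.8, 0.5, -0.3] w 0.0561 q [ 0.32  0.11  1.4  -0.    1.63  0.14]
 tool axes in C (cols x,y,z): [[-0.0, 0.0, -1.0], [1.0, -0.001, -0.0], [-0.001, -1.0, -0.0]]
```

View pics/s5c.png

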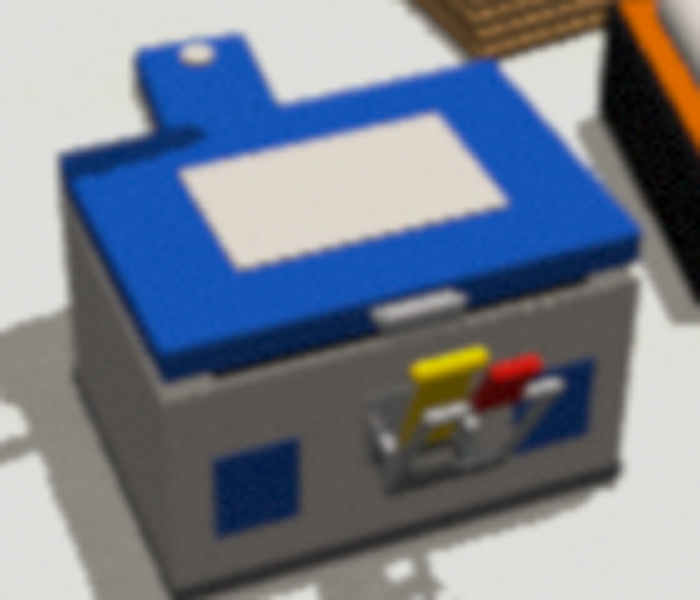

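View pics/t5c.png

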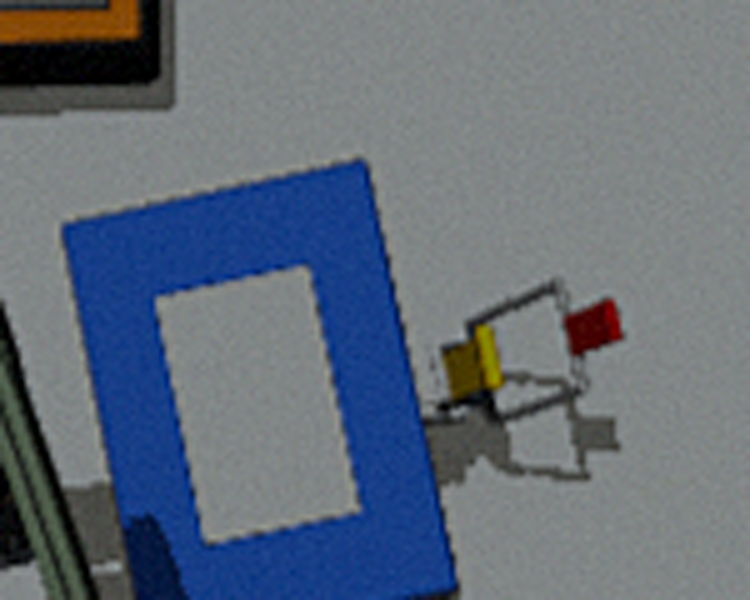

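View pics/s5.png

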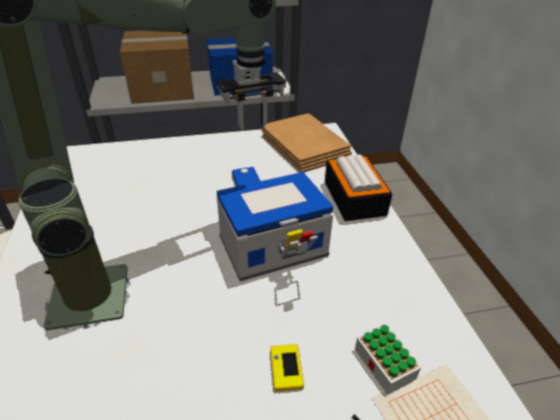

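The lid is down and stays there. I'll refit the carrier with the lid fixed at 0.042 and measure the tab.

Run:
```python
from fit import *
t=lambda u,v:(210+(u+.5)/5-.5,135+(v+.5)/5-.5)
a=.042
L=lambda x,y,z:(lidp(a,x,z)[0],y,lidp(a,x,z)[1])
side=[("side",s(62,157),L(.1,.14,.185)),("side",s(160,355),L(-.1,.14,.185)),("side",s(640,237),L(-.1,-.14,.185)),("side",s(493,62),L(.1,-.14,.185)),
("side",s(178,597),(-.1,.14,0)),("side",s(617,475),(-.1,-.14,0)),("side",s(78,380),(.1,.14,0)),("side",s(167,400),(-.1,.14,.16)),("side",s(637,283),(-.1,-.14,.16))]
top=[("top",t(63,227),L(.1,-.14,.185)),("top",t(365,160),L(-.1,-.14,.185)),("top",t(457,592),L(-.1,.14,.185))]
for nm,obs in(("both",side+top),("side",side),("top",top)):
    f=lambda q:np.concatenate([proj(n,W(q,X))[0]-uv for n,uv,X in obs])
    o=least_squares(f,[.53,.09,1.747]);print(nm,o.x,np.round(o.fun.reshape(-1,2),1).tolist())
```

```text
both [0.52823513 0.09467021 1.74538044] [[-1.5, -1.7], [-0.4, -0.9], [1.3, -1.5], [0.4, -1.6], [-0.6, 2.3], [-0.0, 1.5], [-0.0, 1.3], [-1.0, 0.0], [0.9, -1.0], [-0.6, -0.8], [0.5, -0.3], [0.4, -0.1]]
side [0.52861439 0.09455109 1.74407231] [[-1.3, -1.8], [-0.3, -1.0], [1.4, -1.4], [0.5, -1.6], [-0.5, 2.3], [0.1, 1.5], [0.1, 1.2], [-1.0, -0.0], [1.1, -0.9]]
top [0.52688903 0.09488031 1.74739376] [[-0.8, -0.3], [0.4, 0.1], [0.4, 0.2]]
```

```bash
sed -i 's/^q=np.array.*/q=np.array([.5276,.0947,1.7462])/' m.py; sed -i 's/(0,150,70),(6,255,255))|cv2.inRange(h,(174,150,70)/(0,150,40),(8,255,255))|cv2.inRange(h,(172,150,40)/' m.py
python3 - <<'E'
from m import *
S=cv2.imread("pics/s5.png");T=cv2.imread("pics/t5.png")
r1=cent(S,"red",(270,200,60,70));r2=cent(T,"red",(290,180,60,60));print(r1,r2)
X,a,b=tri(r1[0][1],r2[0][1]);print("tab C",toC(X).round(4),a,b)
t=lambda u,v:(210+(u+.5)/5-.5,135+(v+.5)/5-.5)
print("tab side plane")
pin=np.array([-.1494,.1068])
for L,lean in [(.128,.3),(.128,.4),(.128,.5),(.128,.6),(.128,.7),(.128,.8)]:
    Xc=(pin[0]-L*np.sin(lean),0,pin[1]+L*np.cos(lean)); print(lean,Xc,proj("side",W(q,Xc)).round(1),proj("top",W(q,Xc)).round(1))
    for y in(-.034,.034):
        Xb=(pin[0]-.108*np.sin(lean),y,pin[1]+.108*np.cos(lean)); print("   bar",proj("side",W(q,Xb)).round(1),proj("top",W(q,Xb)).round(1))
print("obs bar top",t(560,285),t(583,387),"side",s(553,383),s(440,415))
d=bot.sense();Rm=R.from_quat(d["tool_rot"]).as_matrix()
for w in(-1,1): print("tip",proj("side",d["eef_pos"]+w*Rm[:,2]*(d["width"]/2+.006)))
crop(S,205,60,100,100,6,"pics/s5g.png")
E
```

```text
[([299, 231, 14, 11, 86], [305.73, 235.67])] [([323, 195, 11, 11, 76], [328.21, 200.04])]
tab C [-0.2122 -0.0021  0.2225] [[ 0.2086188  -0.02973587]] [[-0.01539263  0.11530099]]
tab side plane
0.3 (np.float64(-0.18722658645265147), 0, np.float64(0.2290830706080776)) [[301.  227.5]] [[320.7 202.1]]
   bar [[312.  228.6]] [[315.9 192.8]]
   bar [[287.1 235.1]] [[320.6 214. ]]
0.4 (np.float64(-0.19924554781550727), 0, np.float64(0.22469580723236932)) [[303.  231.9]] [[324.3 201.6]]
   bar [[313.7 232.2]] [[319.  192.4]]
   bar [[288.6 238.8]] [[323.6 213.5]]
0.5 (np.float64(-0.210766468941338), 0, np.float64(0.21913056792196772)) [[304.8 236.5]] [[327.8 201.1]]
   bar [[315.3 236. ]] [[321.9 192. ]]
   bar [[290.1 242.8]] [[326.5 213. ]]
0.6 (np.float64(-0.22167423659456453), 0, np.float64(0.21244295870843882)) [[306.6 241.4]] [[331.  200.7]]
   bar [[316.7 240. ]] [[324.5 191.7]]
   bar [[291.5 246.9]] [[329.2 212.7]]
0.7 (np.float64(-0.23185986396642444), 0, np.float64(0.20469979997241455)) [[308.2 246.5]] [[333.8 200.4]]
   bar [[318.1 244.2]] [[327.  191.5]]
   bar [[292.8 251.1]] [[331.6 212.4]]
0.8 (np.float64(-0.2412215796351389), 0, np.float64(0.19597845879643716)) [[309.6 251.6]] [[336.4 200.2]]
   bar [[319.2 248.4]] [[329.2 191.4]]
   bar [[294.  255.4]] [[333.8 212.1]]
obs bar top (321.6, 191.6) (326.2, 212.0) side (315.2, 236.2) (292.6, 242.6)
tip [[242.0613599  137.22854452]]
tip [[264.10480829 133.25947597]]
```

View pics/s5g.png

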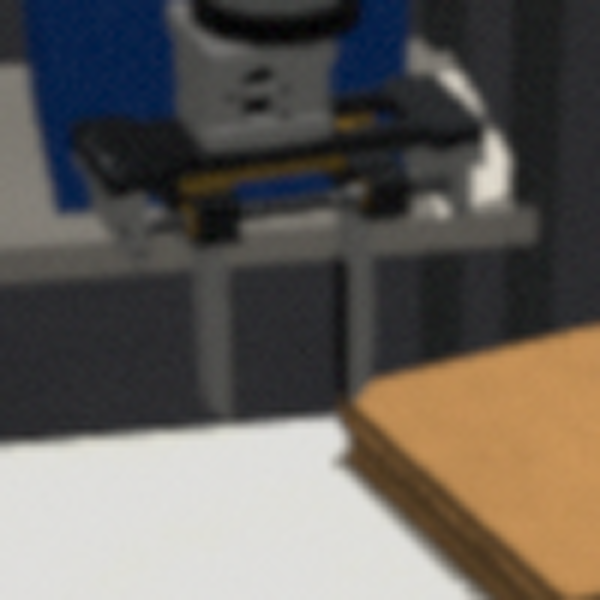

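The bail leans about 0.50 rad: the bar ends match in both views, side (315,236) and top (322,192). The lever is at about 0. In the side view the finger tips are at about (242,129) and (265,126), 7–8 px above the reported TCP, which again matches a z bias of about 25 mm. Next I'll move above the tab.

```bash
python3 -m handwheel '[[[0,-0.04,0],[0,0,0],0.55],[[0,-0.05,0],[0,0,0],0.55],[[0,-0.05,0],[0,0,0],0.55],[[0,-0.05,0],[0,0,0],0.55],[[0,-0.05,0],[0,0,0],0.55],[[0,-0.05,0],[0,0,0],0.55],[[0,-0.05,0],[0,0,0],0.55],[[0,-0.04,0],[0,0,0],0.55],[[0.03,0,0],[0,0,0],0.55],[[0.03,0,0],[0,0,0],0.55],[[0,0,0],[0,0,0],0.55],[[0,0,0],[0,0,0],0.55]]'
python3 - <<'E'
from m import *
S=bot.capture("side");T=bot.capture("top");cv2.imwrite("pics/s6.png",S);cv2.imwrite("pics/t6.png",T)
crop(S,255,160,100,100,6,"pics/s6c.png");crop(T,270,155,100,90,6,"pics/t6c.png");d,Rm=tool();togo((-.2165,0,.188))
for w in(-1,1):
  for dz in(0,.025):
    X=d["eef_pos"]+w*Rm[:,2]*(d["width"]/2)+[0,0,dz]; print("tip",((proj("side",X)-(255,160))*6).round(),((proj("top",X)-(270,155))*6).round())
E
```

```text
time_s: 11.08
eef_pos: [0.5663, -0.1206, 0.2445]
tool_rot: [-0.062, 0.704, 0.062, 0.705]
contact_force: [0.4, -0.9, 0.4]
width: 0.0515
t 11.18 tcpC [-0.2185 -0.0012  0.2453] tcpW [ 0.5669 -0.1202  0.2453] F(C) [0.1, 0.1, 0.3] w 0.0521 q [-0.36  0.17  1.45 -0.    1.52 -0.53]
 tool axes in C (cols x,y,z): [[-0.002, -0.003, -1.0], [1.0, 0.001, -0.002], [0.001, -1.0, 0.003]]
shift tool [ 0.0573  0.0021 -0.0014]
tip [[253. 437.]] [[377. 313.]]
tip [[256. 389.]] [[383. 307.]]
tip [[373. 406.]] [[355. 214.]]
tip [[377. 358.]] [[361. 206.]]
```

View pics/s6c.png

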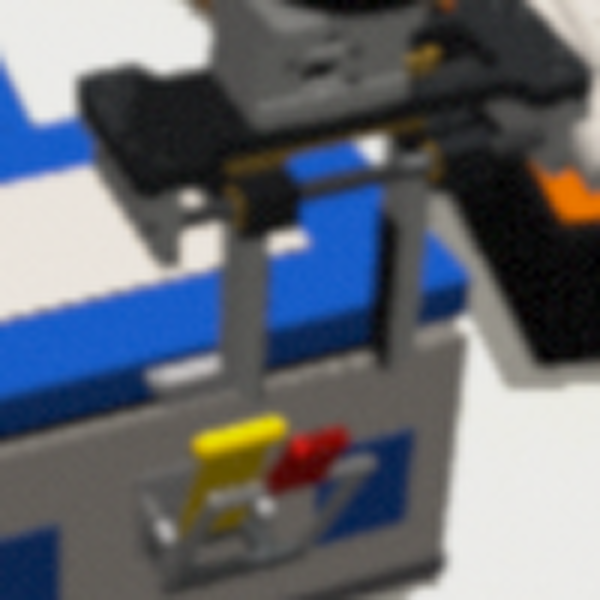

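View pics/t6c.png

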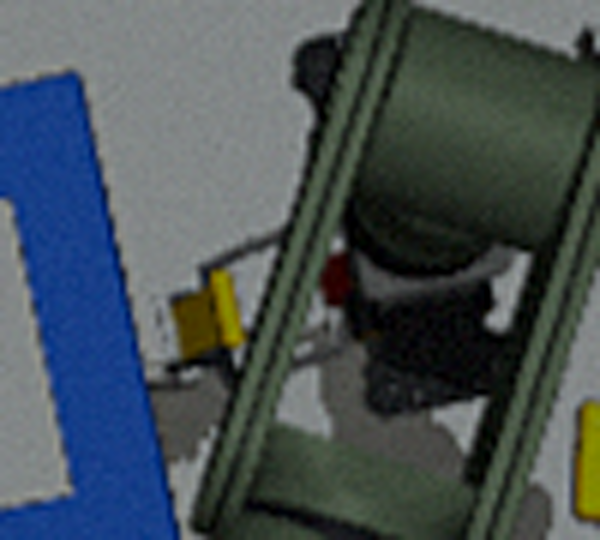

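The fingers straddle the tab in the side view: tips at about (247,397) and (395,368) in the crop, tab at (312,458). Descending.

```bash
python3 -m handwheel '[[[0.015,0.002,-0.001],[0,0,0],0.55],[[0.015,0,0],[0,0,0],0.55],[[0.013,0,0],[0,0,0],0.55],[[0.012,0,0],[0,0,0],0.55],[[0,0,0],[0,0,0],0.55],[[0,0,0],[0,0,0],0.55]]'
python3 - <<'E'
from m import *
S=bot.capture("side");cv2.imwrite("pics/s7.png",S);T=bot.capture("top")
crop(S,255,160,100,100,6,"pics/s7c.png");crop(T,270,155,100,90,6,"pics/t7c.png");tool()
E
```

```text
time_s: 11.92
eef_pos: [0.5649, -0.1178, 0.1885]
tool_rot: [-0.062, 0.704, 0.062, 0.704]
contact_force: [-1.0, 0.6, 0.3]
width: 0.0516
t 12.03 tcpC [-2.159e-01  1.000e-04  1.890e-01] tcpW [ 0.5652 -0.1179  0.189 ] F(C) [-0.1, -0.3, 0.8] w 0.052 q [-0.36  0.2   1.53 -0.    1.41 -0.53]
 tool axes in C (cols x,y,z): [[-0.001, -0.001, -1.0], [1.0, 0.001, -0.001], [0.001, -1.0, 0.001]]
```

View pics/s7c.png

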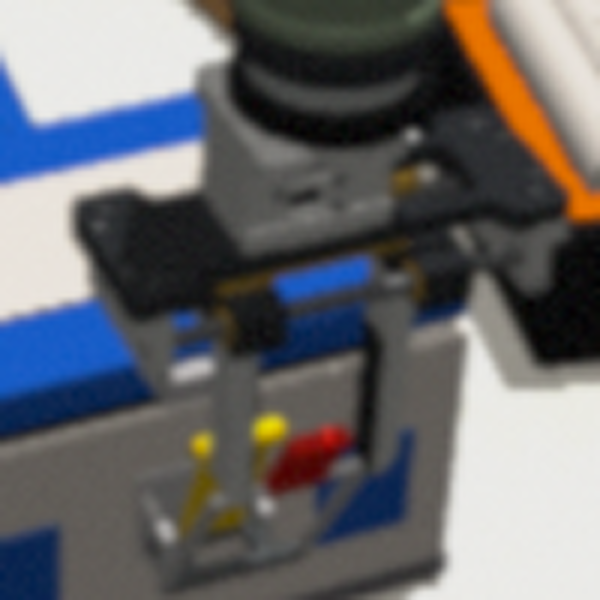

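View pics/t7c.png

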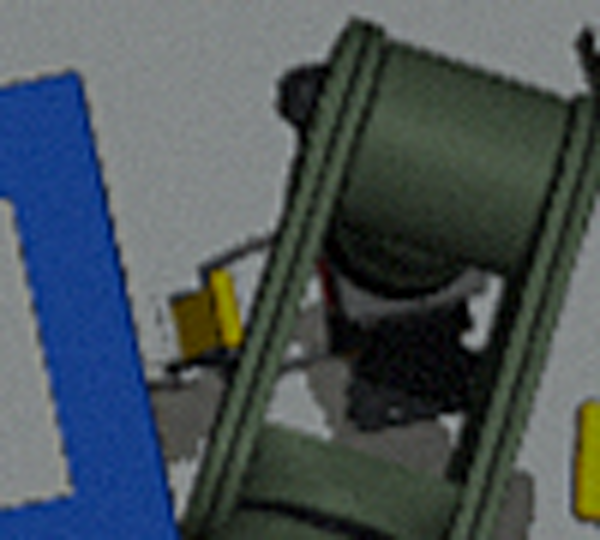

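The fingers now straddle the tab at the right height, with tips at about (240,505) and (385,475) and the tab at (305,460). Closing.

```bash
python3 -m handwheel '[[[0,0,0],[0,0,0],0.1],[[0,0,0],[0,0,0],0.1],[[0,0,0],[0,0,0],0.1],[[0,0,0],[0,0,0],0.1],[[0,0,0],[0,0,0],0.1],[[0,0,0],[0,0,0],0.1]]' 15
python3 - <<'E'
from m import *
S=bot.capture("side");cv2.imwrite("pics/s8.png",S)
crop(S,255,160,100,100,6,"pics/s8c.png");tool()
E
```

```text
time_s: 12.78
eef_pos: [0.5666, -0.1173, 0.1887]
tool_rot: [-0.063, 0.703, 0.063, 0.706]
contact_force: [5.7, 1.4, -1.5]
width: 0.0256
t 12.82 tcpC [-0.2156 -0.0013  0.1887] tcpW [ 0.5665 -0.1173  0.1887] F(C) [-0.1, -4.6, -1.5] w 0.0259 q [-0.35  0.2   1.53  0.    1.41 -0.53]
 tool axes in C (cols x,y,z): [[-0.0, -0.004, -1.0], [1.0, 0.002, -0.0], [0.002, -1.0, 0.004]]
```

View pics/s8c.png

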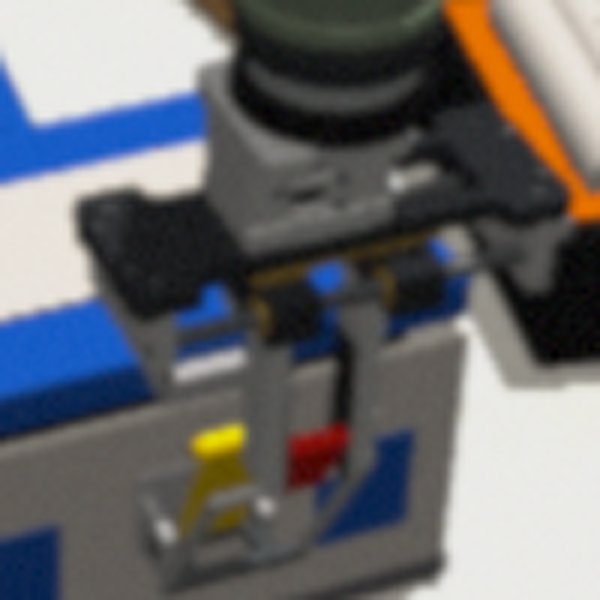

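The tab is gripped at 25.8 mm width. I'll swing the bail in along the arc about its pin.

```bash
python3 -m handwheel '[[[0,0,0.001],[0,0,0],0.1],[[-0.0064,0.0158,0],[0,0,0],0.1],[[-0.0048,0.0167,0],[0,0,0],0.1],[[-0.0033,0.0171,0],[0,0,0],0.1],[[-0.0011,0.0175,0],[0,0,0],0.1],[[0.0007,0.014,0],[0,0,0],0.1],[[0.0021,0.0138,0],[0,0,0],0.1],[[0,0,0],[0,0,0],0.1],[[0,0,0],[0,0,0],0.1]]'
python3 - <<'E'
from m import *
S=bot.capture("side");cv2.imwrite("pics/s9.png",S)
crop(S,255,160,100,100,6,"pics/s9c.png");T=bot.capture("top");cv2.imwrite("pics/t9.png",T);crop(T,250,155,100,90,6,"pics/t9c.png");tool()
E
```

```text
time_s: 13.95
eef_pos: [0.5494, -0.0223, 0.2016]
tool_rot: [-0.062, 0.704, 0.063, 0.705]
contact_force: [4.6, 1.5, 2.1]
width: 0.0254
t 14.05 tcpC [-0.1191 -0.001   0.2016] tcpW [ 0.5494 -0.0224  0.2016] F(C) [0.4, -5.7, 2.2] w 0.0256 q [-0.2   0.13  1.58  0.    1.43 -0.38]
 tool axes in C (cols x,y,z): [[0.001, -0.002, -1.0], [1.0, 0.002, 0.001], [0.002, -1.0, 0.002]]
```

View pics/s9c.png

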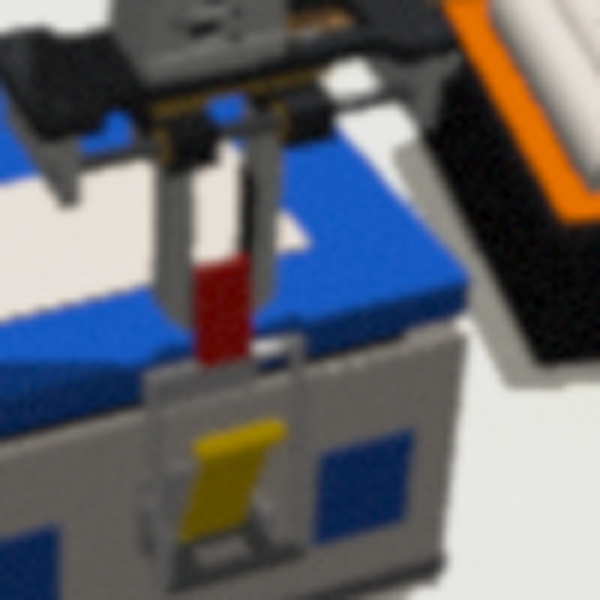

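View pics/t9c.png

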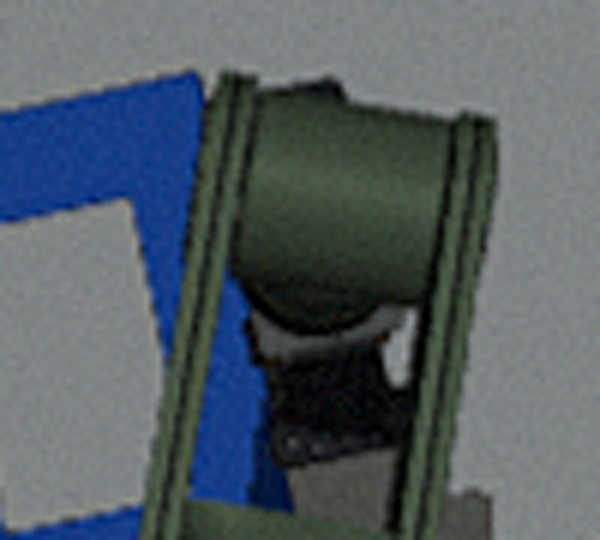

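The bail follows: bar ends at about (150,375) and (298,342) in the crop, with the lever still near 0. I'll compare against geometry to find the lean.

```bash
cat > st.py <<'E'
from m import *
def pin(l): a=np.radians(78)+l; return np.array([-.122-.028*np.sin(a),.101+.028*np.cos(a)])
def P_(l,phi,L,y=0): p=pin(l); return (p[0]-L*np.sin(phi),y,p[1]+L*np.cos(phi))
def keeper(a): x,z=lidp(a,-.107,.1805); return (x,0,z)
def pix(X,o=(255,160),k=6): return ((proj("side",W(q,X))[0]-o+.5)*k-.5).round(1).tolist()
E
python3 - <<'E'
from st import *
for l in(0,.1):
  for phi in(0,-.1,-.15,-.2,-.25,-.3):
    print(l,phi,pix(P_(l,phi,.108,.034)),pix(P_(l,phi,.108,-.034)),"tab",pix(P_(l,phi,.156)),"bar",np.round(P_(l,phi,.108),4)[[0,2]],"grip",np.round(P_(l,phi,.14),4)[[0,2]])
k=keeper(.042);print("keeper",np.round(k,4),[pix((k[0]+dx,y,k[2]+.0045)) for dx in(.007,-.007) for y in(.022,-.022)])
E
```

```text
0 0 [165.5, 396.7] [313.3, 359.3] tab [244.5, 288.6] bar [-0.1494  0.2148] grip [-0.1494  0.2468]
0 -0.1 [155.8, 382.0] [302.6, 345.2] tab [229.4, 268.3] bar [-0.1386  0.2143] grip [-0.1354  0.2461]
0 -0.15 [151.0, 375.6] [297.4, 339.0] tab [221.9, 259.5] bar [-0.1332  0.2136] grip [-0.1285  0.2452]
0 -0.2 [146.3, 369.7] [292.1, 333.3] tab [214.6, 251.6] bar [-0.1279  0.2127] grip [-0.1216  0.244 ]
0 -0.25 [141.6, 364.4] [287.0, 328.3] tab [207.4, 244.6] bar [-0.1227  0.2115] grip [-0.1148  0.2425]
0 -0.3 [137.0, 359.7] [281.9, 323.9] tab [200.3, 238.5] bar [-0.1175  0.21  ] grip [-0.108   0.2406]
0.1 0 [165.8, 402.3] [313.4, 364.9] tab [244.7, 294.5] bar [-0.1498  0.2121] grip [-0.1498  0.2441]
0.1 -0.1 [156.1, 387.7] [302.7, 350.7] tab [229.6, 274.1] bar [-0.1391  0.2115] grip [-0.1359  0.2434]
0.1 -0.15 [151.3, 381.2] [297.5, 344.5] tab [222.1, 265.3] bar [-0.1337  0.2108] grip [-0.1289  0.2425]
0.1 -0.2 [146.6, 375.3] [292.2, 338.9] tab [214.8, 257.4] bar [-0.1284  0.2099] grip [-0.122   0.2413]
0.1 -0.25 [141.9, 370.0] [287.1, 333.8] tab [207.6, 250.4] bar [-0.1231  0.2087] grip [-0.1152  0.2397]
0.1 -0.3 [137.3, 365.3] [282.0, 329.4] tab [200.5, 244.3] bar [-0.1179  0.2072] grip [-0.1085  0.2378]
keeper [-0.106   0.      0.1892] [[146.3, 356.6], [238.3, 333.9], [158.3, 375.9], [251.0, 352.7]]
```

```bash
python3 -m handwheel '[[[0.0024,0.0121,0],[0,0,0],0.1],[[0.0034,0.0118,0],[0,0,0],0.1],[[0.0044,0.0115,0],[0,0,0],0.1],[[0,0,0],[0,0,0],0.1],[[0,0,0],[0,0,0],0.1]]'
python3 - <<'E'
from st import *
S=bot.capture("side");cv2.imwrite("pics/s10.png",S)
crop(S,255,160,100,100,6,"pics/s10c.png");tool()
for l in(0,.1):
  for phi in(-.3,-.35,-.4,-.45):
    print(l,phi,pix(P_(l,phi,.108,.034)),pix(P_(l,phi,.108,-.034)),"tab",pix(P_(l,phi,.156)),"bar",np.round(P_(l,phi,.108),4)[[0,2]],"grip",np.round(P_(l,phi,.14),4)[[0,2]])
E
```

```text
time_s: 14.68
eef_pos: [0.543, 0.0121, 0.1908]
tool_rot: [-0.062, 0.704, 0.063, 0.705]
contact_force: [5.2, 2.1, -0.3]
width: 0.0257
t 14.72 tcpC [-0.0841 -0.0007  0.1908] tcpW [0.543  0.012  0.1908] F(C) [0.3, -5.6, -0.4] w 0.0255 q [-0.14  0.13  1.61  0.    1.4  -0.32]
 tool axes in C (cols x,y,z): [[0.001, -0.001, -1.0], [1.0, 0.002, 0.001], [0.002, -1.0, 0.001]]
0 -0.3 [137.0, 359.7] [281.9, 323.9] tab [200.3, 238.5] bar [-0.1175  0.21  ] grip [-0.108   0.2406]
0 -0.35 [132.6, 355.6] [276.9, 320.0] tab [193.4, 233.3] bar [-0.1124  0.2083] grip [-0.1014  0.2383]
0 -0.4 [128.2, 352.2] [272.0, 316.8] tab [186.7, 229.1] bar [-0.1073  0.2063] grip [-0.0949  0.2358]
0 -0.45 [123.9, 349.4] [267.2, 314.1] tab [180.2, 225.8] bar [-0.1024  0.2041] grip [-0.0885  0.2329]
0.1 -0.3 [137.3, 365.3] [282.0, 329.4] tab [200.5, 244.3] bar [-0.1179  0.2072] grip [-0.1085  0.2378]
0.1 -0.35 [132.9, 361.2] [277.0, 325.5] tab [193.6, 239.1] bar [-0.1128  0.2055] grip [-0.1018  0.2356]
0.1 -0.4 [128.5, 357.7] [272.1, 322.2] tab [186.9, 234.8] bar [-0.1078  0.2035] grip [-0.0953  0.233 ]
0.1 -0.45 [124.3, 354.9] [267.3, 319.6] tab [180.4, 231.5] bar [-0.1029  0.2013] grip [-0.0889  0.2301]
```

View pics/s10c.png

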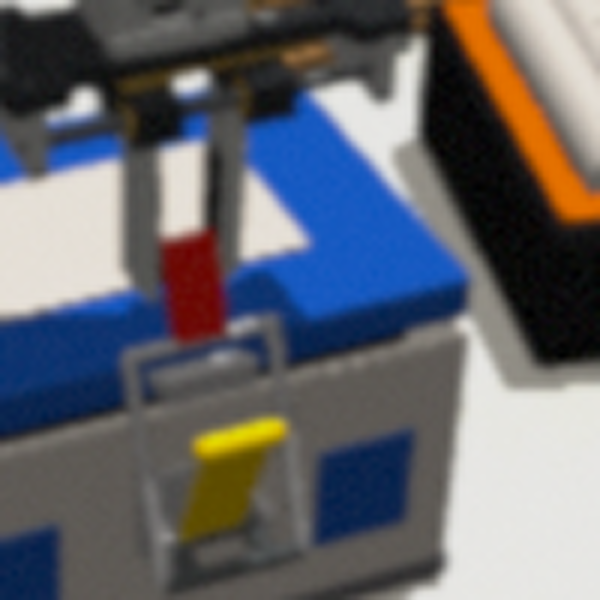

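The bar is now above the keeper, with ends at (128,355) and (278,320), estimated about 3 mm out of the groove centre. I'll nudge it inward, then pull down in steps.

```bash
python3 -m handwheel '[[[0.002,0.004,0],[0,0,0],0.1],[[0.003,0,0],[0,0,0],0.1],[[0.003,0,0],[0,0,0],0.1],[[0,0,0],[0,0,0],0.1],[[0,0,0],[0,0,0],0.1]]'
python3 - <<'E'
from st import *
S=bot.capture("side");cv2.imwrite("pics/s11.png",S)
crop(S,255,180,80,80,7,"pics/s11c.png");tool()
for l in(.2,.3,.4):
  for phi in(-.35,-.4,-.45):
    print(l,phi,pix(P_(l,phi,.108,.034),(255,180),7),pix(P_(l,phi,.108,-.034),(255,180),7),"tab",pix(P_(l,phi,.156),(255,180),7),"bar",np.round(P_(l,phi,.108),4)[[0,2]])
E
```

```text
time_s: 15.35
eef_pos: [0.5425, 0.0153, 0.183]
tool_rot: [-0.062, 0.704, 0.063, 0.705]
contact_force: [5.3, 0.8, 2.3]
width: 0.0256
t 15.4 tcpC [-0.0808 -0.0008  0.183 ] tcpW [0.5425 0.0152 0.183 ] F(C) [0.8, -5.7, 2.5] w 0.0258 q [-0.13  0.13  1.62  0.    1.39 -0.31]
 tool axes in C (cols x,y,z): [[0.0, -0.001, -1.0], [1.0, 0.002, 0.0], [0.002, -1.0, 0.001]]
0.2 -0.35 [155.2, 287.5] [323.1, 245.9] tab [226.0, 145.3] bar [-0.113   0.2027]
0.2 -0.4 [150.1, 283.5] [317.4, 242.0] tab [218.2, 140.3] bar [-0.1079  0.2007]
0.2 -0.45 [145.2, 280.1] [311.8, 238.9] tab [210.6, 136.4] bar [-0.103   0.1985]
0.3 -0.35 [155.0, 293.1] [322.6, 251.4] tab [225.6, 151.2] bar [-0.1129  0.1999]
0.3 -0.4 [149.9, 289.1] [316.9, 247.6] tab [217.9, 146.1] bar [-0.1078  0.1979]
0.3 -0.45 [145.0, 285.7] [311.4, 244.4] tab [210.3, 142.2] bar [-0.1029  0.1957]
0.4 -0.35 [154.5, 298.2] [321.8, 256.5] tab [225.0, 156.5] bar [-0.1125  0.1971]
0.4 -0.4 [149.4, 294.1] [316.2, 252.6] tab [217.3, 151.5] bar [-0.1074  0.1952]
0.4 -0.45 [144.5, 290.7] [310.6, 249.5] tab [209.7, 147.5] bar [-0.1025  0.1929]
```

View pics/s11c.png

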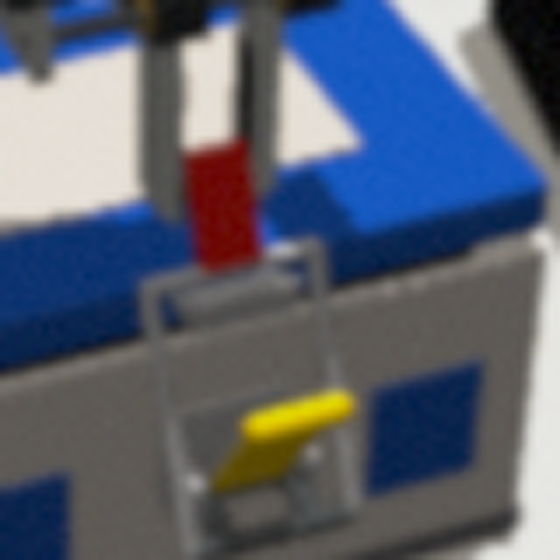

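The lever followed to about 0.25. The bar ends at (148,287) and (320,243), just above the groove. Continuing down.

```bash
python3 -m handwheel '[[[0.002,0.0015,0],[0,0,0],0.1],[[0.002,0,0],[0,0,0],0.1],[[0,0,0],[0,0,0],0.1]]';  python3 -m handwheel '[[[0.002,0,0],[0,0,0],0.1],[[0.001,0,0],[0,0,0],0.1],[[0,0,0],[0,0,0],0.1]]'
python3 - <<'E'
from st import *
S=bot.capture("side");cv2.imwrite("pics/s12.png",S)
crop(S,255,180,80,80,7,"pics/s12c.png");tool()
E
```

```text
time_s: 15.78
eef_pos: [0.5422, 0.0166, 0.1791]
tool_rot: [-0.062, 0.704, 0.063, 0.705]
contact_force: [5.2, 1.3, 1.6]
width: 0.0258
time_s: 16.15
eef_pos: [0.5424, 0.0163, 0.1767]
tool_rot: [-0.063, 0.704, 0.062, 0.705]
contact_force: [4.5, 0.1, 4.6]
width: 0.0257
t 16.2 tcpC [-0.0798 -0.0009  0.1767] tcpW [0.5424 0.0162 0.1767] F(C) [-0.3, -5.9, 5.3] w 0.0257 q [-0.13  0.14  1.63  0.    1.38 -0.31]
 tool axes in C (cols x,y,z): [[-0.0, -0.002, -1.0], [1.0, 0.001, -0.0], [0.001, -1.0, 0.002]]
```

View pics/s12c.png

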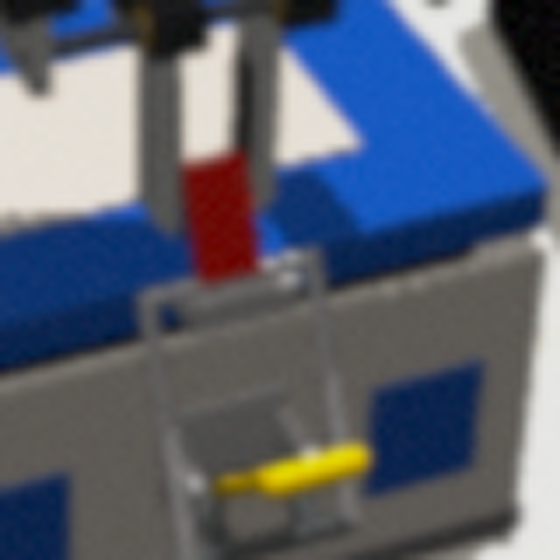

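```bash
python3 -m handwheel '[[[0.001,0,0],[0,0,0],0.1],[[0,0,0],[0,0,0],0.1],[[0,0,0],[0,0,0],0.1]]'; python3 -m handwheel '[[[0.001,0,0],[0,0,0],0.1],[[0,0,0],[0,0,0],0.1],[[0,0,0],[0,0,0],0.1]]'
python3 - <<'E'
from st import *
o=(255,180)
for l in(.45,.5,.55,.6):
  r=np.array([-.084+0,0,0])
  X=P_(l,-.4,.108); h=14; tip=lambda l:(-.122-.084*np.sin(np.radians(14)+l),0,.101+.084*np.cos(np.radians(14)+l))
  print(l,pix(P_(l,-.4,.108,.034),o,7),pix(P_(l,-.4,.108,-.034),o,7),"roll",pix(tip(l),o,7))
for l in(0,.1,.2,.3): print(l,"roll",pix((-.122-.084*np.sin(np.radians(14)+l),0,.101+.084*np.cos(np.radians(14)+l)),o,7))
E
```

```text
time_s: 16.58
eef_pos: [0.5425, 0.0162, 0.1766]
tool_rot: [-0.063, 0.704, 0.062, 0.705]
contact_force: [3.4, 1.3, 9.4]
width: 0.0261
time_s: 16.95
eef_pos: [0.5425, 0.0162, 0.1766]
tool_rot: [-0.063, 0.703, 0.062, 0.705]
contact_force: [1.0, 1.0, 12.4]
width: 0.0258
0.45 [149.1, 296.4] [315.7, 254.9] roll [304.0, 447.2]
0.5 [148.7, 298.6] [315.1, 257.1] roll [307.2, 458.3]
0.55 [148.2, 300.6] [314.5, 259.1] roll [310.2, 469.4]
0.6 [147.7, 302.5] [313.8, 261.0] roll [313.0, 480.6]
0 roll [269.3, 355.9]
0.1 roll [277.7, 374.3]
0.2 roll [285.8, 394.0]
0.3 roll [293.5, 414.7]
```

The bar stops hard, at 12 N with no travel. The yellow roll, seen at (315,470), gives a lever angle of about 0.55, so the bar is at the seat height; on the lip the lever would read about 0.33. I'll release it and retreat upward.

```bash
python3 -m handwheel '[[[-0.002,0,0],[0,0,0],0.1],[[0,0,0],[0,0,0],0.45],[[0,0,0],[0,0,0],0.5],[[0,0,0],[0,0,0],0.5],[[0,0,0],[0,0,0],0.5],[[0,0,0],[0,0,0],0.5]]'; python3 -m handwheel '[[[-0.02,0,0],[0,0,0],0.5],[[-0.04,0,0],[0,0,0],0.5],[[-0.05,0,0],[0,0,0],0.5],[[-0.04,0,0],[0,0,0],0],[[0,0.05,0],[0,0,0],0],[[0,0,0],[0,0,0],0],[[0,0,0],[0,0,0],0]]'
python3 - <<'E'
from st import *
S=bot.capture("side");cv2.imwrite("pics/s13.png",S);T=bot.capture("top");cv2.imwrite("pics/t13.png",T)
crop(S,255,180,80,80,7,"pics/s13c.png");crop(T,250,155,100,90,6,"pics/t13c.png");tool()
E
```

```text
time_s: 17.7
eef_pos: [0.5414, 0.0162, 0.1756]
tool_rot: [-0.062, 0.705, 0.062, 0.704]
contact_force: [0.0, 0.3, -0.9]
width: 0.0468
time_s: 18.58
eef_pos: [0.5327, 0.0652, 0.3254]
tool_rot: [-0.063, 0.705, 0.062, 0.704]
contact_force: [0.2, -0.2, -0.5]
width: 0.0107
t 18.68 tcpC [-3.050e-02  2.000e-04  3.252e-01] tcpW [0.5328 0.0646 0.3252] F(C) [-0.5, -0.1, 0.1] w 0.0028 q [-0.04  0.05  1.42 -0.    1.67 -0.22]
 tool axes in C (cols x,y,z): [[-0.0, 0.001, -1.0], [1.0, 0.001, -0.0], [0.001, -1.0, -0.001]]
```

View pics/s13c.png

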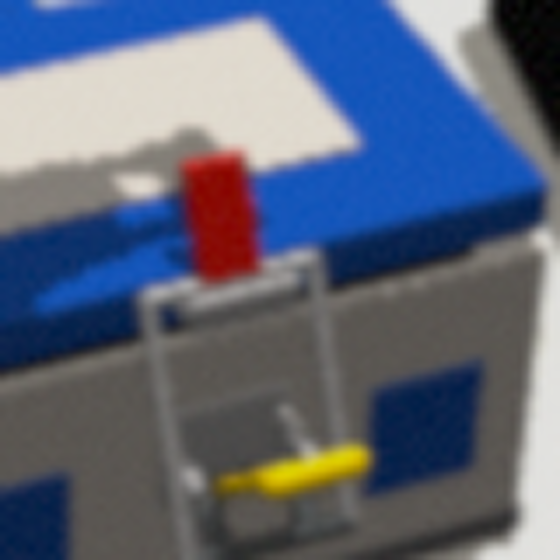

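View pics/t13c.png

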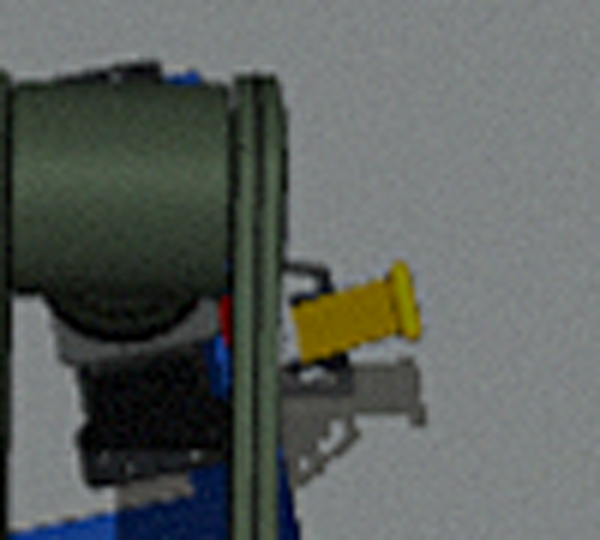

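The bail stays standing with the bar in line with the keeper, and the lever at about 0.55. I'll move the arm aside for a clear top view.

```bash
python3 -m handwheel '[[[0,0.05,0],[0,0,0],0],[[0,0.05,0],[0,0,0],0],[[0,0.05,0],[0,0,0],0],[[0,0.04,0],[0,0,0],0],[[0,0,0],[0,0,0],0]]'
python3 - <<'E'
from st import *
S=bot.capture("side");cv2.imwrite("pics/s14.png",S);T=bot.capture("top");cv2.imwrite("pics/t14.png",T)
crop(S,255,180,80,80,7,"pics/s14c.png");crop(T,270,165,80,80,7,"pics/t14c.png")
k=keeper(.042)
pt=lambda X:((proj("top",W(q,X))[0]-(270,165)+.5)*7-.5).round(1).tolist()
print([pt((k[0],y,k[2])) for y in(-.034,0,.034)],[pix((k[0],y,k[2]),(255,180),7) for y in(-.034,0,.034)])
print("shift",pt((k[0]-.01,0,k[2])))
E
```

```text
time_s: 19.3
eef_pos: [0.499, 0.2537, 0.3251]
tool_rot: [-0.064, 0.705, 0.063, 0.704]
contact_force: [0.1, -0.2, 0.8]
width: 0.0001
[[157.7, 238.1], [173.2, 311.2], [188.8, 384.7]] [[313.9, 262.5], [231.6, 283.0], [147.8, 304.0]]
shift [194.9, 306.8]
```

View pics/t14c.png

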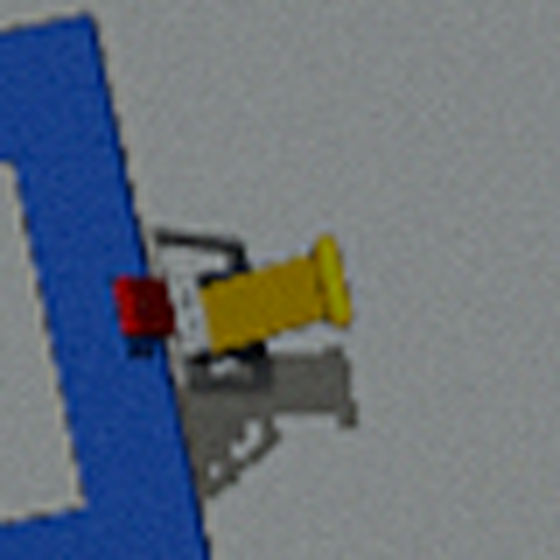

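View pics/s14c.png

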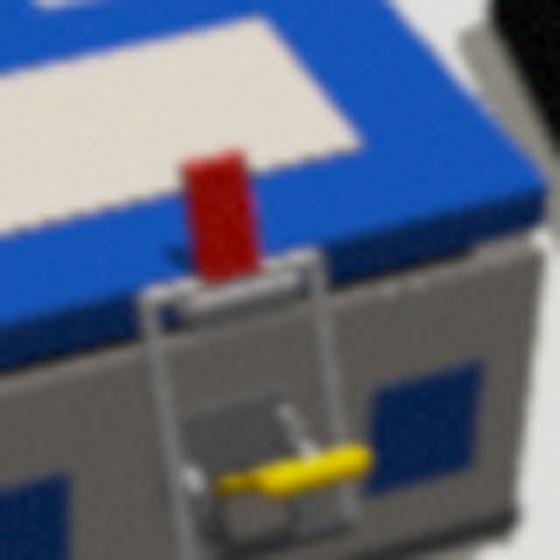

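Top view: the bar end at (155,235) agrees with the keeper projection of (158,238), so the bar is in the groove. Now I'll go above the handle with the fingers shut.

```bash
python3 -m handwheel '[[[0,-0.04,0],[0,0,0],0],[[0,-0.05,0],[0,0,0],0],[[0,-0.05,0],[0,0,0],0],[[0,-0.05,0],[0,0,0],0],[[0,-0.05,0],[0,0,0],0],[[0,-0.05,0],[0,0,0],0],[[0,-0.032,0],[0,0,0],0],[[0.05,0,0],[0,0,0],0],[[0.05,0,0],[0,0,0],0],[[0.04,0,0],[0,0,0],0],[[0,0,0],[0,0,0],0],[[0,0,0],[0,0,0],0]]'
python3 - <<'E'
from st import *
S=bot.capture("side");cv2.imwrite("pics/s15.png",S);T=bot.capture("top");cv2.imwrite("pics/t15.png",T)
crop(S,245,160,95,95,6,"pics/s15c.png");crop(T,270,165,80,80,7,"pics/t15c.png");d,_=tool()
for b in((0,0,0),(-.008,0,.026),(0,0,.026)): 
    X=toC(d["eef_pos"])+b; print(b,pix(X,(245,160),6))
E
```

```text
time_s: 20.9
eef_pos: [0.5571, -0.066, 0.1877]
tool_rot: [-0.062, 0.704, 0.061, 0.705]
contact_force: [0.3, -0.5, -0.1]
width: 0.0006
t 21.0 tcpC [-0.1632 -0.0019  0.1887] tcpW [ 0.5579 -0.0656  0.1887] F(C) [1.7, 0.2, -0.5] w 0.0003 q [-0.27  0.17  1.57 -0.    1.4  -0.45]
 tool axes in C (cols x,y,z): [[-0.002, -0.004, -1.0], [1.0, 0.001, -0.002], [0.001, -1.0, 0.004]]
(0, 0, 0) [314.9, 443.2]
(-0.008, 0, 0.026) [325.2, 408.6]
(0, 0, 0.026) [317.4, 396.8]
```

View pics/s15c.png

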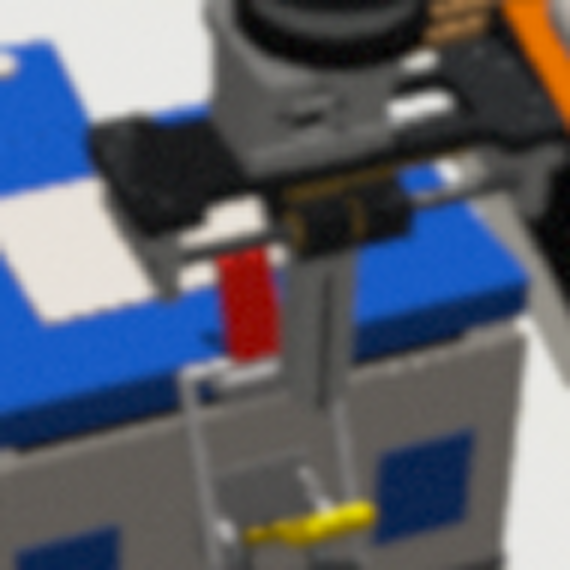

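View pics/t15c.png

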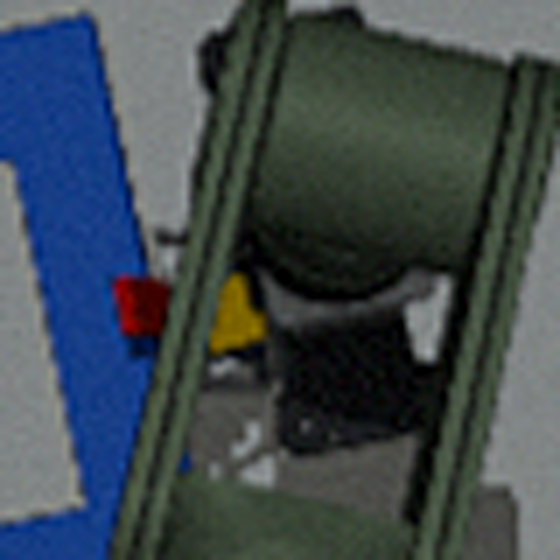

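The finger tip at (322,405) is right above the handle, whose roll is at (335,520). Pressing along the lever's arc.

```bash
python3 -m handwheel '[[[0.02,0,0.001],[0,0,0],0],[[0.02,0,0],[0,0,0],0],[[0.008,0,0],[0,0,0],0],[[0.005,0,0],[0,0,0],0],[[0.005,-0.001,0],[0,0,0],0],[[0.005,-0.002,0],[0,0,0],0],[[0,0,0],[0,0,0],0]]'
python3 - <<'E'
from st import *
S=bot.capture("side");cv2.imwrite("pics/s16.png",S)
crop(S,245,180,95,95,6,"pics/s16c.png");d,_=tool()
E
```

```text
time_s: 21.88
eef_pos: [0.5587, -0.0677, 0.1244]
tool_rot: [-0.063, 0.704, 0.062, 0.705]
contact_force: [-1.1, 1.2, 4.1]
width: 0.0003
t 21.93 tcpC [-0.1652 -0.0023  0.1244] tcpW [ 0.5587 -0.0676  0.1244] F(C) [2.5, 1.3, 4.7] w 0.0003 q [-0.27  0.23  1.63  0.    1.28 -0.45]
 tool axes in C (cols x,y,z): [[-0.001, -0.002, -1.0], [1.0, 0.001, -0.001], [0.001, -1.0, 0.002]]
```

View pics/s16c.png

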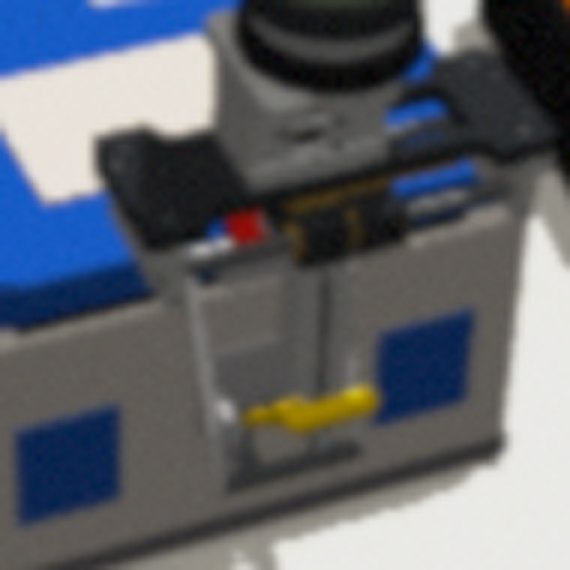

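In contact at 4.7 N. Continuing along the arc.

```bash
python3 -m handwheel '[[[0.005,-0.003,0],[0,0,0],0],[[0.005,-0.003,0],[0,0,0],0],[[0.005,-0.003,0],[0,0,0],0],[[0.005,-0.002,0],[0,0,0],0],[[0.005,-0.002,0],[0,0,0],0],[[0,0,0],[0,0,0],0]]'
python3 - <<'E'
from st import *
S=bot.capture("side");cv2.imwrite("pics/s17.png",S)
crop(S,245,180,95,95,6,"pics/s17c.png");d,_=tool()
E
```

```text
time_s: 22.68
eef_pos: [0.5617, -0.0824, 0.1005]
tool_rot: [-0.064, 0.703, 0.061, 0.706]
contact_force: [-2.3, -1.9, 7.3]
width: 0.0007
t 22.73 tcpC [-0.1803 -0.0027  0.1005] tcpW [ 0.5618 -0.0823  0.1005] F(C) [-1.9, 1.6, 7.1] w 0.0005 q [-0.3   0.26  1.64 -0.    1.23 -0.47]
 tool axes in C (cols x,y,z): [[-0.005, -0.003, -1.0], [1.0, 0.001, -0.005], [0.001, -1.0, 0.003]]
```

View pics/s17c.png

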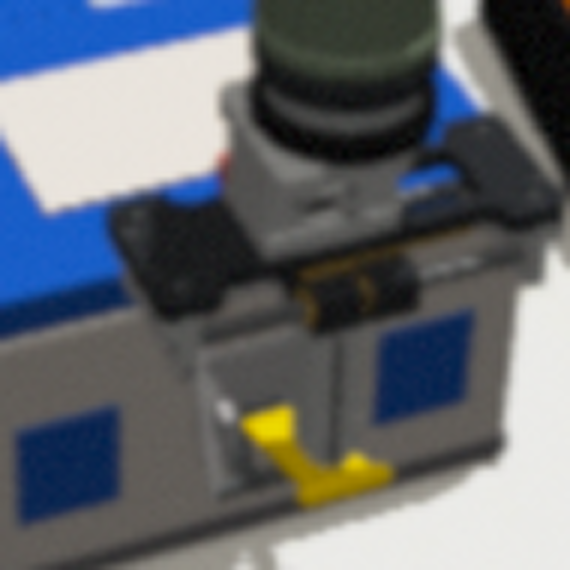

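The lever is going down (about 1.0), and the finger bears on the paddle just inside the roll.

```bash
python3 -m handwheel '[[[0.005,-0.001,0],[0,0,0],0],[[0.005,-0.001,0],[0,0,0],0],[[0.005,-0.001,0],[0,0,0],0],[[0.005,0,0],[0,0,0],0],[[0.005,0,0],[0,0,0],0],[[0,0,0],[0,0,0],0]]'; python3 -m handwheel '[[[0.005,0.001,0],[0,0,0],0],[[0.005,0.001,0],[0,0,0],0],[[0.005,0.001,0],[0,0,0],0],[[0,0,0],[0,0,0],0]]';python3 - <<'E'
from st import *
S=bot.capture("side");cv2.imwrite("pics/s18.png",S)
crop(S,245,180,95,95,6,"pics/s18c.png");d,_=tool()
E
```

```text
time_s: 23.48
eef_pos: [0.5626, -0.0852, 0.0746]
tool_rot: [-0.064, 0.703, 0.061, 0.706]
contact_force: [0.7, -3.2, 3.6]
width: 0.0005
time_s: 23.98
eef_pos: [0.5582, -0.0789, 0.0561]
tool_rot: [-0.062, 0.706, 0.063, 0.703]
contact_force: [-0.3, -0.3, -0.1]
width: 0.0001
t 24.02 tcpC [-0.1767 -0.0004  0.0567] tcpW [ 0.5588 -0.0792  0.0567] F(C) [0.5, 0.1, 0.4] w 0.0006 q [-0.29  0.32  1.68  0.    1.15 -0.47]
 tool axes in C (cols x,y,z): [[0.002, 0.002, -1.0], [1.0, 0.002, 0.002], [0.002, -1.0, -0.002]]
```

View pics/s18c.png

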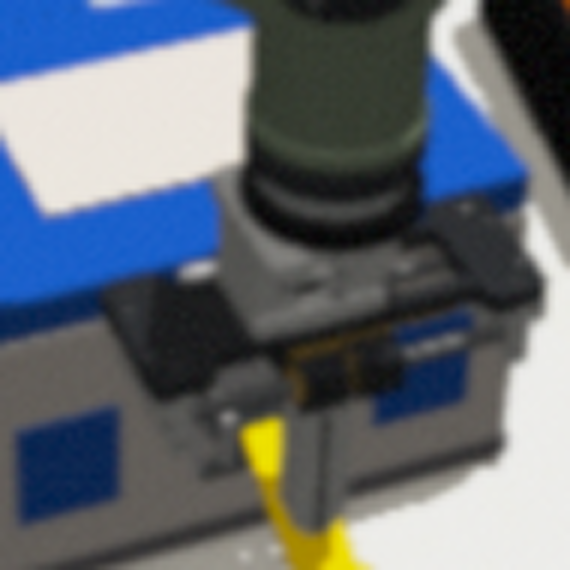

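The force fell to zero and the handle ran ahead of the finger, so it has probably snapped over. I'll press on to the stop to check.

```bash
python3 -m handwheel '[[[0.005,0,0],[0,0,0],0],[[0.004,0,0],[0,0,0],0],[[0,0,0],[0,0,0],0]]'; python3 -m handwheel '[[[0.003,0,0],[0,0,0],0],[[0,0,0],[0,0,0],0]]'; python3 -m handwheel '[[[0.002,0,0],[0,0,0],0],[[0,0,0],[0,0,0],0]]'
```

```text
time_s: 24.4
eef_pos: [0.5612, -0.0808, 0.051]
tool_rot: [-0.063, 0.704, 0.062, 0.705]
contact_force: [-2.2, -0.1, 9.1]
width: 0.0007
time_s: 24.65
eef_pos: [0.5619, -0.0813, 0.0502]
tool_rot: [-0.063, 0.703, 0.062, 0.706]
contact_force: [-5.3, -1.4, 18.3]
width: 0.0005
time_s: 24.9
eef_pos: [0.5632, -0.0823, 0.0493]
tool_rot: [-0.064, 0.702, 0.061, 0.706]
contact_force: [-5.0, -2.0, 21.7]
width: 0.0005
```

It's firmly at the stop: 22 N with no more travel. Retreating straight up, then aside.

```bash
python3 -m handwheel '[[[-0.015,0,0],[0,0,0],0],[[-0.04,-0.005,0],[0,0,0],0],[[-0.05,-0.005,0],[0,0,0],0],[[-0.05,0,0],[0,0,0],0],[[-0.05,0,0],[0,0,0],0],[[-0.05,0,0],[0,0,0],0],[[-0.02,0,0],[0,0,0],0],[[0,0,0],[0,0,0],0]]'; python3 -m handwheel '[[[0,0.05,0],[0,0,0],0],[[0,0.05,0],[0,0,0],0],[[0,0.05,0],[0,0,0],0],[[0,0.05,0],[0,0,0],0],[[0,0.05,0],[0,0,0],0],[[0,0.05,0],[0,0,0],0],[[0,0.05,0],[0,0,0],0],[[0,0.03,0],[0,0,0],0],[[0,0,0],[0,0,0],0]]';python3 - <<'E'
from st import *
S=bot.capture("side");cv2.imwrite("pics/s19.png",S);T=bot.capture("top");cv2.imwrite("pics/t19.png",T)
crop(S,205,160,140,120,5,"pics/s19c.png");crop(T,270,165,80,80,7,"pics/t19c.png");tool()
for l in(1.6,1.75,1.85): print(l,pix((-.122-.084*np.sin(np.radians(14)+l),0,.101+.084*np.cos(np.radians(14)+l)),(205,160),5))
for a in (0,.012,.042): print(a,pix((lidp(a,-.1,.16)[0],.14,lidp(a,-.1,.16)[1]),(205,160),5),pix((keeper(a)[0],-.034,keeper(a)[2]),(205,160),5))
E
```

```text
time_s: 25.9
eef_pos: [0.5627, -0.0901, 0.3209]
tool_rot: [-0.063, 0.703, 0.062, 0.706]
contact_force: [-1.2, 0.1, -0.8]
width: 0.0004
time_s: 27.02
eef_pos: [0.4931, 0.2856, 0.3161]
tool_rot: [-0.064, 0.706, 0.063, 0.703]
contact_force: [0.6, -0.7, -0.0]
width: 0.0001
t 27.12 tcpC [ 0.1918 -0.      0.3169] tcpW [0.4942 0.2835 0.3169] F(C) [0.1, 1.0, 0.9] w 0.0002 q [ 0.37  0.13  1.35 -0.    1.66  0.19]
 tool axes in C (cols x,y,z): [[-0.001, 0.003, -1.0], [1.0, 0.002, -0.001], [0.002, -1.0, -0.003]]
1.6 [480.8, 573.0]
1.75 [476.5, 582.7]
1.85 [472.9, 587.2]
0 [160.8, 400.3] [474.1, 301.0]
0.012 [160.6, 396.9] [474.1, 297.1]
0.042 [159.9, 388.1] [474.0, 287.3]
```

View pics/s19c.png

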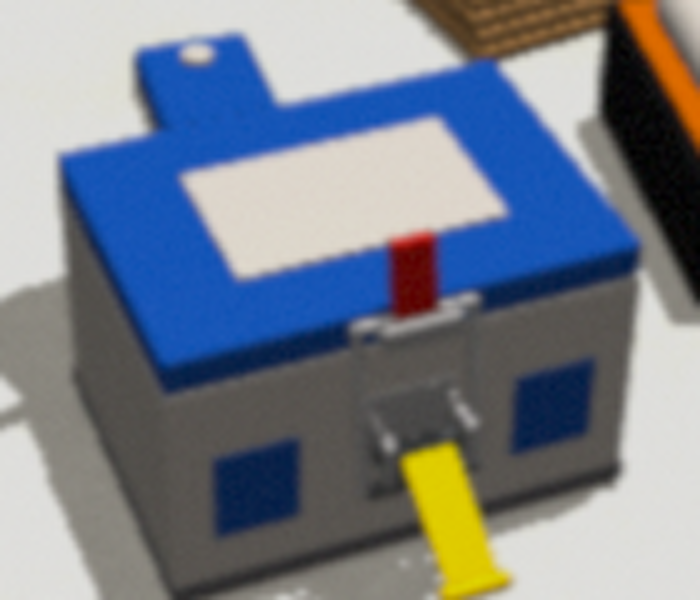

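View pics/t19c.png

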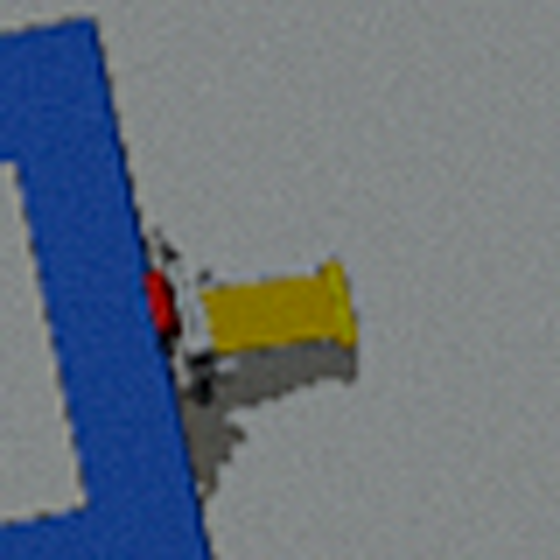

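View pics/t19.png

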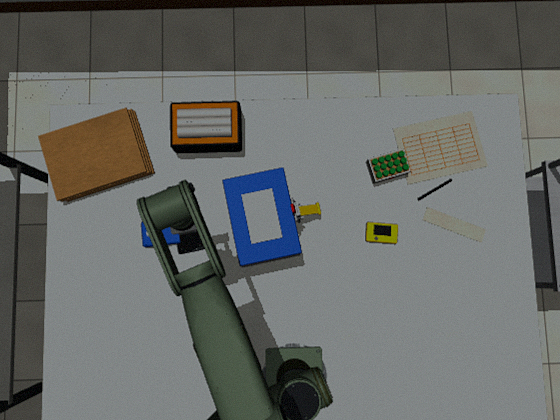

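The lid sits flush: its bottom edge meets the rim at (165,390) in the crop and no gap is visible. The roll at (478,587) matches the shut angle of 1.85, whose projection is (473,587). The bar is in the keeper and the carton, logger and cold pack are where they were. Handing in.

Run:
```python
from workcell import bot
print(bot.hand_in()); print(bot.sense()["time_s"])
```

```text
the job is handed in; nothing more can be done
None
the job is handed in; nothing more can be done
```

The carrier is latched shut, and I handed the job in at about 27 s of the 64 s allowed. No verdict is reported at hand-in.

**What I did:**
1. I pushed the lid down onto its seal, where the force rose to 12 N.
2. I pinched the bail's red tab and swung the bail in until the bar was over the keeper. Then I pulled it down until it stopped hard, with the lever at about 0.55, and let it go.
3. I pressed the lever past dead centre, where the force fell to zero, and then on to a firm stop at 22 N. After that I backed the arm away.

**Last checks, all from the pictures:**
- **Lid:** it is flush on the rim, with no gap visible.
- **Lever:** the end of the handle is within about 1 px of where a lever angle of 1.85 puts it.
- **Bail:** the bar is in the keeper. This is clearest in the views before pressing, where its end was within about 2 mm of the groove centre; the final pictures only show it still there.
- **Surroundings:** the carton and logger look unmoved. The arm partly hid the cold pack in the last top view, but the side view shows it in place.

**What disagreed:** the reported tool position did not match the real fingertips. They were about 25 mm higher and probably 5–10 mm further out from the carrier's front. Because of this the first push left the lid well short of its seal. I corrected for it using the pictures and the contact forces. The side camera also showed the carrier 1–2 px shorter than its stated size predicts at top and bottom.

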